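Unpack gauge cases onto the inclined rest

ROBOT

A 6-joint arm with a two-finger parallel gripper is mounted at the origin on the work surface. World frame = base frame: x ahead of the robot, y to its left, z up, the work surface at z = 0. Lengths are in mm, angles in degrees, forces in N, time in s.
With the tool pointing down it reaches from about 200 to 875 mm from the base axis. Payload 3.4 kg.
Tool frame: the origin (TCP) lies between the finger pads; the fingertips stand 11 mm ahead of it and the grasp point (between the pads) lies 8 mm behind it; y points along the fingers, x is the direction in which the jaws open and shut, and the axes are right-handed (so a half turn about y gives the same grasp; the last joint's range is limited). The gripper opens to 94 mm and grips with 3 to 60 N. Pads are 16 mm wide; open, the fingers measure 119 mm over their backs; the gripper's body (75 mm by 177 mm) begins 78 mm behind the grasp point.
Start: joints at [64.171, 15.808, 86.224, -0, 77.962, -6.933], TCP at [186.234, 544.042, 216.493] pointing down, gripper open.
Joint ranges: [-165.64, 165.64], [-43.16, 119.46], [12.63, 154.43], [-67.54, 247.53], [6.08, 155.33], [-154.97, 154.97]. Speed limits (degrees/s): [147.25, 147.25, 180, 180, 180, 180].

INTERFACE

Orientations are given as a 3x3 rotation matrix whose columns are the frame's x, y, z axes.
In Python, from rig import manip gives the robot as it stands. The module is installed in compiled form; this text tells all that it offers.
- The arm moves only by the shell command python3 -m crank 'ROWS' [OPENING] [FORCE]. ROWS is JSON, a list that holds one entry, the list of rows, each a list of 4 numbers: the shift along the tool's x, y, z in m, then the turn about the tool's y in degrees. A call has 1 to 8 rows; each row is the pose to reach, as a shift and turn from the pose commanded when the call began, along the tool's axes at that moment; what a row does not reach only later rows make up. A row lasts 1/8 s, in which the tool goes at most 62.5 mm and 10.7 degrees, less where a joint would pass 70% of its speed; a pose out of reach is approached as far as the arm can. A call with a gripper value outside its range is refused whole. OPENING is the finger opening in m, from 0 to 0.094, set as the call begins (- or left out, the last holds). The fingers move at their own pace and stop on an object; FORCE is the grip in N (left out, the last holds). Time passes only in rows, so rows that repeat a pose let the fingers close. It gives the time, the measured TCP pose, the force and the opening at its end, in the units of the state.
- manip.observe(): the state, without advancing time (a new reading comes with each control period).
- manip.camera(name): name is "side" or "top" or "wrist"; returns a dict with "pixels" (400x640x3 uint8, red, green, blue), "range_z" (400x640 float32, mm along the optical axis (not along the pixel's ray), 0 where there is no reading), "intrinsics" (3x3 intrinsics, pixels), "k1" (the pictures are not rectified: a ray, as slopes to the right and down, at radius r is drawn at 1 + k1 r^2 times it, then the intrinsics apply), "extrinsics" (4x4, takes a point from camera to world coordinates). Camera axes: x right, y down, z forward; pixel columns grow to the right and rows downward; lengths in mm; the calibration is good to about 2 mm. A picture is of the moment at which its call begins.
- manip.close_job(): hands the job in, once; it reports no verdict.
The state is a dict: "t": time; "joints": joint angles; "qvel": joint speeds; "tau": joint torques, N m; "position": TCP position; "tcp_rot": TCP orientation; "force": force on the tool from outside, world axes, zero at the start; "ft_torque": the same for the moment, N m; "gripper_width": finger opening in mm.
Only numpy, scipy, OpenCV 4.12 (cv2) and the standard library are available. Lean on these libraries where they do the work, as an engineer would, in place of code of your own. Each camera call takes 0.05 s, during which the arm holds its last target.

TASK

Lift the lid off the carrying box and lay it flat on the rubber mat, then take out every gauge case and stack them one on another in a single straight pile on the inclined rest, each lying flat with a 50 mm wide end pushed back against the backstop and in line with the bed. When the box is empty, put its lid back on, properly seated, let go, and leave the bearing, nut, cage and pliers where they lie.

Things in the scene. Friction and masses are not known exactly. Their poses are not given: they have to be found in the camera images.
- carry_box: Open stainless carrying box, fixed on the counter, left or right: 236 x 220 mm outside (x by y), 36 mm high, walls 3 mm, floor 4 mm. Origin: centre of its underside; z up. No compartments: the cases lie flat on its floor in two columns (y = about -50 and +50 mm) of up to three (x = about -73, 0, +73 mm), their x along the box's x.
- lid: Loose stainless lid of the box, about 0.3 kg: plate 240 x 224 x 3 mm; a step 222 x 206 x 5 mm under it drops inside the box walls with 4 mm play all round. Origin: centre of the plate's underside (36 mm above the counter when shut, 5 mm above what the step lies on). A half turn makes no difference.
- lid_handle (a point): Centre of the lid's black bar handle, 38 mm above the lid's origin: bar 110 mm long along the lid's x, 14 mm wide (y), 10 mm thick, on two posts 84 mm apart, 30 mm free space below the bar.
- mat: Black rubber mat, 250 x 235 mm (x by y), 3 mm thick, fixed flat on the counter on the other side from the box: the put-down place for the lid. Origin: centre of its underside.
- rest: Foot of the inclined case rest, fixed on the counter: plate 150 x 100 x 6 mm under the sloping bed. Origin: on its underside (the plate reaches from x = -77 to +73 mm); x points to the high side of the slope, level.
- bed: Sloping bed of the rest, sheet 46 mm wide (y), narrower than a case, so fingers pass beside it. Origin: middle of the inner corner of bed and backstop, 45 mm above the counter. x: up the 20 degree slope, along the bed (70 mm long); z: square out of the bed. A case in place has its centre at x = 30 mm, y = 0, z = 8 mm, then 16 mm more each. Friction holds cases: they do not slide down by themselves.
- backstop_top (a point): Middle of the backstop's top edge: a plate 46 mm wide, 3 mm thick, whose face is the bed's plane x = 0, 86 mm high along the bed's z, on the robot's side of the pile and leaning 20 degrees towards the robot.
- case1: Flat dark grey closed gauge case, 60 x 50 x 16 mm (x by y by z), about 0.12 kg, plain and rigid. Origin: its centre. All cases are alike and it does not matter which face is up or which end is at the back. Absent (None) in some starts.
- case2: Flat dark grey closed gauge case, 60 x 50 x 16 mm (x by y by z), about 0.12 kg, plain and rigid. Origin: its centre. All cases are alike and it does not matter which face is up or which end is at the back. Absent (None) in some starts.
- case3: Flat dark grey closed gauge case, 60 x 50 x 16 mm (x by y by z), about 0.12 kg, plain and rigid. Origin: its centre. All cases are alike and it does not matter which face is up or which end is at the back. Absent (None) in some starts.
- case4: Flat dark grey closed gauge case, 60 x 50 x 16 mm (x by y by z), about 0.12 kg, plain and rigid. Origin: its centre. All cases are alike and it does not matter which face is up or which end is at the back. Absent (None) in some starts.
- case5: Flat dark grey closed gauge case, 60 x 50 x 16 mm (x by y by z), about 0.12 kg, plain and rigid. Origin: its centre. All cases are alike and it does not matter which face is up or which end is at the back. Absent (None) in some starts.
- case6: Flat dark grey closed gauge case, 60 x 50 x 16 mm (x by y by z), about 0.12 kg, plain and rigid. Origin: its centre. All cases are alike and it does not matter which face is up or which end is at the back. Absent (None) in some starts.
- bearing: Bright deep-groove ball bearing lying flat, 52 mm across, 15 mm high; not part of the job. Origin: centre of its underside.
- lock_nut: Brass slotted lock nut lying flat, 38 mm across, 9 mm high; not part of the job. Origin: centre of its underside.
- cage: Black polymer ball cage lying flat, 47 mm across, 12 mm high; not part of the job. Origin: centre of its underside.
- pliers: Blued circlip pliers lying flat, about 185 mm long, 11 mm high, jaws towards its x; not part of the job. Origin: below the rivet.
- demagnetiser: Grey table demagnetiser, 200 x 170 mm, 95 mm high, with a red rocker switch, fixed on the counter at the right; not part of the job. Origin: centre of its underside.
Mind the look-alikes: they are no part of the job. What is shaped like the rest but turquoise or yellow is not meant.

How it is judged (in metres and radians):
On the way, in this order (a step that is already met when the one before it is completed fails the run):
1. the lid lies flat on the rubber mat, let go (horizontal distance between lid and mat below 0.06 m and height (world z) of lid below 0.014 m and angle between lid's own z axis and vertical below 0.05 rad and linear speed of lid below 0.02 m/s and contact force between the fingers and lid below 0.1 N), for 0.3 s.
2. every case lies in the pile on the inclined rest, back against the backstop, let go (x of case1 in the frame of bed between 0.027 and 0.0345 m and y of case1 in the frame of bed between -0.008 and 0.008 m and z of case1 in the frame of bed between 0.004 and 0.096 m and angle between the z axis of each of case1, case2, case3, case4, case5, case6 and the z axis of bed, either way round below 0.07 rad and angle between the x axis of each of case1, case2, case3, case4, case5, case6 and the x axis of bed, either way round below 0.12 rad and linear speed of each of case1, case2, case3, case4, case5, case6 below 0.02 m/s and x of case2 in the frame of bed between 0.027 and 0.0345 m and y of case2 in the frame of bed between -0.008 and 0.008 m and z of case2 in the frame of bed between 0.004 and 0.096 m and x of case3 in the frame of bed between 0.027 and 0.0345 m and y of case3 in the frame of bed between -0.008 and 0.008 m and z of case3 in the frame of bed between 0.004 and 0.096 m and x of case4 in the frame of bed between 0.027 and 0.0345 m and y of case4 in the frame of bed between -0.008 and 0.008 m and z of case4 in the frame of bed between 0.004 and 0.096 m and x of case5 in the frame of bed between 0.027 and 0.0345 m and y of case5 in the frame of bed between -0.008 and 0.008 m and z of case5 in the frame of bed between 0.004 and 0.096 m and x of case6 in the frame of bed between 0.027 and 0.0345 m and y of case6 in the frame of bed between -0.008 and 0.008 m and z of case6 in the frame of bed between 0.004 and 0.096 m and contact force between the fingers and case1 below 0.1 N and contact force between the fingers and case2 below 0.1 N and contact force between the fingers and case3 below 0.1 N and contact force between the fingers and case4 below 0.1 N and contact force between the fingers and case5 below 0.1 N and contact force between the fingers and case6 below 0.1 N), for 0.3 s.
At the end, for the whole second after the job is handed in: Every case lies still in one pile on the bed: flat to it within 4 deg, in line with the slope within 7 deg, at most 4.5 mm off the backstop, within 8 mm of the bed's middle line. The lid is seated level on the carrying box's rim, within 8 mm of its centre, in line within 4.5 deg, at rest (x of case1 in the frame of bed between 0.027 and 0.0345 m and y of case1 in the frame of bed between -0.008 and 0.008 m and z of case1 in the frame of bed between 0.004 and 0.096 m and angle between the z axis of each of case1, case2, case3, case4, case5, case6 and the z axis of bed, either way round below 0.07 rad and angle between the x axis of each of case1, case2, case3, case4, case5, case6 and the x axis of bed, either way round below 0.12 rad and linear speed of each of case1, case2, case3, case4, case5, case6, lid below 0.02 m/s and x of case2 in the frame of bed between 0.027 and 0.0345 m and y of case2 in the frame of bed between -0.008 and 0.008 m and z of case2 in the frame of bed between 0.004 and 0.096 m and x of case3 in the frame of bed between 0.027 and 0.0345 m and y of case3 in the frame of bed between -0.008 and 0.008 m and z of case3 in the frame of bed between 0.004 and 0.096 m and x of case4 in the frame of bed between 0.027 and 0.0345 m and y of case4 in the frame of bed between -0.008 and 0.008 m and z of case4 in the frame of bed between 0.004 and 0.096 m and x of case5 in the frame of bed between 0.027 and 0.0345 m and y of case5 in the frame of bed between -0.008 and 0.008 m and z of case5 in the frame of bed between 0.004 and 0.096 m and x of case6 in the frame of bed between 0.027 and 0.0345 m and y of case6 in the frame of bed between -0.008 and 0.008 m and z of case6 in the frame of bed between 0.004 and 0.096 m and x of lid in the frame of carry_box between -0.008 and 0.008 m and y of lid in the frame of carry_box between -0.008 and 0.008 m and z of lid in the frame of carry_box between 0.033 and 0.0385 m and angle between lid's own z axis and vertical below 0.03 rad and angle between the x axis of lid and the x axis of carry_box, either way round below 0.08 rad); the robot touches nothing.
It fails at once if the bearing is pushed more than 25 mm from its place (distance of bearing from where it was at the start of the episode above 0.025 m).
It fails at once if the lock nut is pushed more than 25 mm from its place (distance of lock_nut from where it was at the start of the episode above 0.025 m).
It fails at once if the cage is pushed more than 25 mm from its place (distance of cage from where it was at the start of the episode above 0.025 m).
It fails at once if the pliers is pushed more than 25 mm from its place (distance of pliers from where it was at the start of the episode above 0.025 m).
Of case1, case2, case3, case4, case5, case6 only 4 to 6 are there at a start; the rules pass over those that are not, and their reading is None.
At some moment in a run one of lid may be knocked a few centimetres aside while the robot is not near it.
Once in a run the grip may slacken for a moment while it holds something.
It also fails if it takes over 210 s, if anything falls off the work surface, if the arm or the gripper's body presses on something with over 40 N, if the wrist force passes 120 N, or if a joint passes its speed limit or range.

## Working session

There is one attempt and no reset: what is moved stays moved. The work goes in short steps, Python scripts to look and compute and a shell command to move; the robot and the scene stay as the last step left them, time stands still between calls to the robot, and variables do not carry over. Pictures are saved under pics/ and viewed, and the job is handed in when it is done.

```bash
ls; mkdir -p pics; cat > h.py <<'E'
import numpy as np, cv2
from rig import manip
def snap(n,f):
    c=manip.camera(n); cv2.imwrite('pics/'+f,c['pixels'][:,:,::-1]); np.savez('pics/'+f[:-4]+'.npz',**{k:c[k] for k in c}); return c
E
python3 - <<'E'
from h import *
for n in ['side','top','wrist']:
    c=snap(n,n+'0.png'); print(n,c['intrinsics'].tolist(),c['k1'],c['extrinsics'].round(3).tolist())
s=manip.observe(); print(s)
E
```

```text
pics
side [[462.7959502358398, 0.0, 317.2631451495669], [0.0, 462.7959502358398, 201.16193515520618], [0.0, 0.0, 1.0]] -0.014868639498193528 [[0.927, -0.268, 0.264, 102.159], [-0.376, -0.668, 0.643, -987.144], [0.004, -0.695, -0.719, 1190.577], [0.0, 0.0, 0.0, 1.0]]
top [[452.7395344349771, 0.0, 320.3381276776702], [0.0, 452.7395344349771, 195.8275158452517], [0.0, 0.0, 1.0]] -0.054287466858879335 [[0.001, -0.995, 0.102, 346.941], [-1.0, -0.001, 0.007, -26.103], [-0.007, -0.102, -0.995, 1739.466], [0.0, 0.0, 0.0, 1.0]]
wrist [[351.4435335292877, 0.0, 318.6379173394537], [0.0, 351.4435335292877, 197.25376944542276], [0.0, 0.0, 1.0]] -0.04200047988958328 [[0.324, 0.915, 0.24, 116.018], [0.946, -0.313, -0.083, 568.025], [-0.001, 0.254, -0.967, 383.283], [0.0, 0.0, 0.0, 1.0]]
{'t': 0.15, 'joints': array([ 6.41706659e+01,  1.58390542e+01,  8.62763202e+01, -2.56826223e-04,
        7.79606790e+01, -6.93547525e+00]), 'qvel': array([ 0.0264523 ,  0.09053656, -0.20362477, -0.00903928,  0.02477549,
       -0.05316833]), 'tau': array([ 1.79753482e-03, -4.04926550e+01, -2.37433147e+01,  7.03501585e-02,
        3.15302052e-02, -8.73859653e-05]), 'position': array([186.05718078, 543.65845033, 215.82142968]), 'tcp_rot': array([[ 3.23814745e-01, -5.74383367e-04, -9.46120331e-01],
       [ 9.46119587e-01, -1.19668013e-03,  3.23815217e-01],
       [-1.31819748e-03, -9.99999119e-01,  1.55932682e-04]]), 'force': array([-0.38288904,  0.03166317, -0.01070637]), 'ft_torque': array([0.03784036, 0.0046164 , 0.01816232]), 'gripper_width': 93.98549947927276}
```

View pics/side0.png

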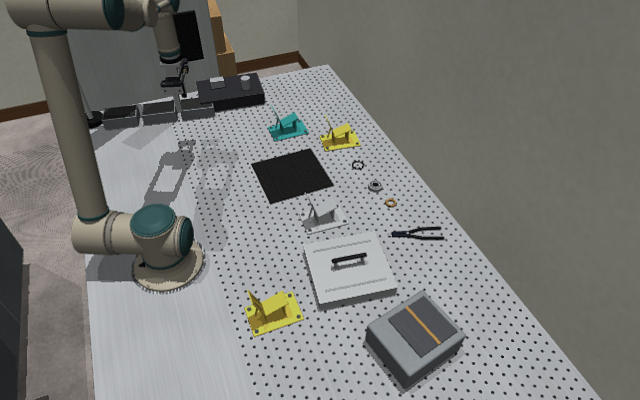

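View pics/top0.png

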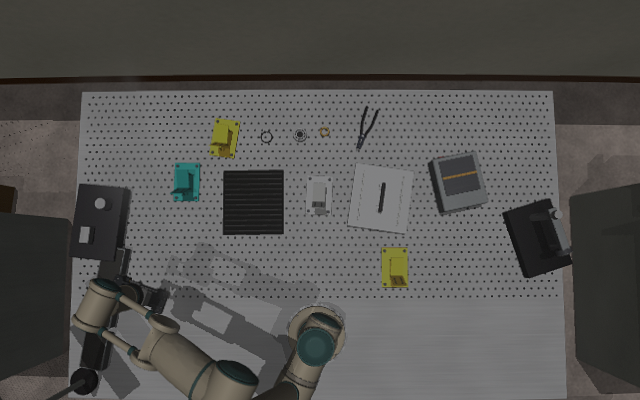

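View pics/wrist0.png

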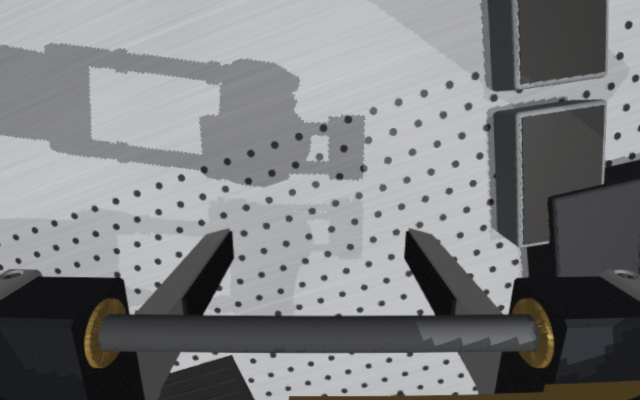

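```bash
cat >> h.py <<'E'
def und(c,uv):
    K=c['intrinsics'];k=float(c['k1'])
    return cv2.undistortPoints(np.array(uv,float).reshape(-1,1,2),K,np.array([k,0,0,0,0.])).reshape(-1,2)
def plane(c,uv,z):
    d=np.c_[und(c,uv),np.ones(len(np.array(uv).reshape(-1,2)))]; E=c['extrinsics']; d=d@E[:3,:3].T; o=E[:3,3]
    return o+d*((z-o[2])/d[:,2])[:,None]
def cloud(c):
    h,w=c['range_z'].shape; uu,vv=np.meshgrid(np.arange(w),np.arange(h))
    d=np.c_[und(c,np.c_[uu.ravel(),vv.ravel()]),np.ones(h*w)]*c['range_z'].reshape(-1,1)
    E=c['extrinsics']; return (d@E[:3,:3].T+E[:3,3]).reshape(h,w,3)
def proj(c,P):
    E=c['extrinsics']; p=(np.array(P,float).reshape(-1,3)-E[:3,3])@E[:3,:3]; s=p[:,:2]/p[:,2:]
    s=s*(1+float(c['k1'])*(s**2).sum(1))[:,None]; K=c['intrinsics']; return s*[K[0,0],K[1,1]]+[K[0,2],K[1,2]]
E
python3 - <<'E'
import numpy as np,cv2
from h import *
for n in['top','side']:
    c=dict(np.load(f'pics/{n}0.npz')); P=cloud(c); im=c['pixels']
    hsv=cv2.cvtColor(im,cv2.COLOR_RGB2HSV)
    print(n,P[::40,::80,2].round(0).tolist()[3:6])
c=dict(np.load('pics/top0.npz')); a=c['pixels'][120:250,210:440,::-1]; cv2.imwrite('pics/topcrop.png',cv2.resize(a,None,fx=3.4,fy=3.4,interpolation=cv2.INTER_CUBIC))
c=dict(np.load('pics/side0.npz')); a=c['pixels'][130:320,230:460,::-1]; cv2.imwrite('pics/sidecrop.png',cv2.resize(a,None,fx=3,fy=3,interpolation=cv2.INTER_CUBIC))
E
```

```text
top [[-744.0, -1.0, 3.0, -5.0, 4.0, -0.0, -5.0, -758.0], [-745.0, -1.0, -5.0, -1.0, 0.0, 3.0, -4.0, -755.0], [-628.0, 64.0, 8.0, 9.0, 46.0, 39.0, 94.0, -761.0]]
side [[-745.0, 482.0, 15.0, -3.0, -0.0, -275.0, 97.0, 320.0], [-757.0, 386.0, -1.0, 1.0, -4.0, -2.0, -55.0, 197.0], [-757.0, 278.0, -1.0, -5.0, 1.0, 2.0, -233.0, 76.0]]
```

View pics/topcrop.png

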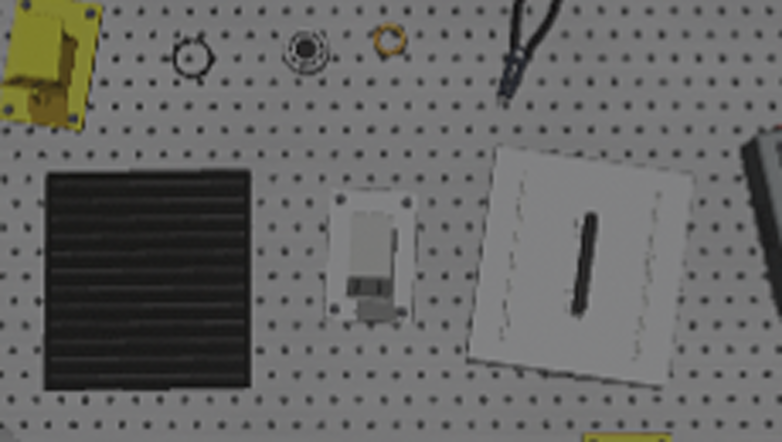

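View pics/sidecrop.png

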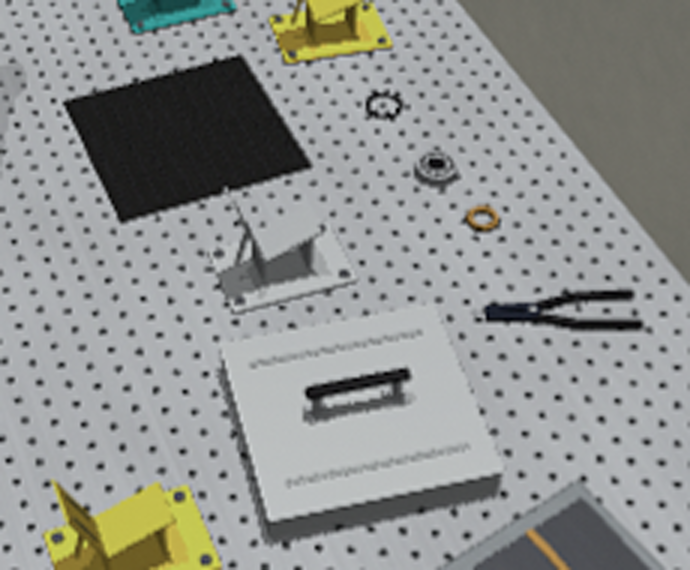

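```bash
python3 - <<'E'
import numpy as np,cv2
from h import *
c=dict(np.load('pics/top0.npz'))
g=cv2.cvtColor(c['pixels'],cv2.COLOR_RGB2GRAY)
def f(l): return (np.array(l,float)+0.5)/3.4-0.5+[210,120]
def rep(n,l,z):
    p=plane(c,f(l),z)[:,:2]; ct=p.mean(0); print(n,p.round(1).tolist(),'c',ct.round(1)); return p
p=rep('lid',[(497,147),(693,176),(663,387),(468,358)],39); v=(p[0]+p[1]-p[2]-p[3]); print(np.degrees(np.arctan2(v[1],v[0])),np.linalg.norm(v)/2)
p=rep('mat',[(45,173),(250,170),(250,388),(45,389)],3); v=(p[0]+p[1]-p[2]-p[3]); print(np.degrees(np.arctan2(v[1],v[0])),np.linalg.norm(v)/2)
p=rep('rest',[(334,189),(416,191),(411,322),(326,318)],6);v=(p[0]+p[1]-p[2]-p[3]); print(np.degrees(np.arctan2(v[1],v[0])),np.linalg.norm(v)/2)
p=rep('handle',[(592,213),(578,315)],79);v=(p[0]-p[1]); print(np.degrees(np.arctan2(v[1],v[0])),np.linalg.norm(v))
# dark masks
for n,x0,x1,y0,y1,z in[('mat',215,292,160,245,3),('handle',370,392,178,218,79)]:
    m=np.zeros_like(g); m[y0:y1,x0:x1]=(g[y0:y1,x0:x1]<55)*255
    cs,_=cv2.findContours(m,cv2.RETR_EXTERNAL,cv2.CHAIN_APPROX_NONE); k=max(cs,key=cv2.contourArea)
    w=plane(c,k.reshape(-1,2),z)[:,:2].astype(np.float32); print(n,cv2.minAreaRect(w))
    
for n,uv,z in [('nut',(390,40),5),('bearing',(306,50),10),('cage',(193,57),6),('plierjaw',(503,103),6)]:
    rep(n,[uv],z)
P=cloud(c); 
d=P[185:212,378:386]; print('handle z', np.percentile(d[...,2],[50,80,90,95]))
E
```

```text
lid [[646.6, -149.7], [614.0, -368.7], [378.9, -331.0], [410.8, -116.1]] c [ 512.6 -241.3]
-8.614644601857872 238.12671042471547
mat [[623.0, 365.0], [626.3, 129.8], [378.2, 127.5], [376.5, 359.4]] c [501.  245.4]
0.9215510779832561 247.3756103447321
rest [[604.0, 33.7], [601.7, -59.6], [452.6, -53.7], [457.0, 42.1]] c [528.8  -9.4]
-2.7634936076391075 148.20633242001793
handle [[566.9, -249.6], [455.8, -233.0]] c [ 511.3 -241.3]
-8.490155213926645 112.36382134763724
mat ((500.11981201171875, 244.83963012695312), (247.05430603027344, 233.8998260498047), 1.233457088470459)
handle ((512.4403076171875, -240.31503295898438), (12.085253715515137, 105.51139068603516), 81.58821868896484)
nut [[777.3, -30.0]] c [777.3 -30. ]
bearing [[764.4, 66.3]] c [764.4  66.3]
cage [[757.4, 196.6]] c [757.4 196.6]
plierjaw [[703.4, -159.3]] c [ 703.4 -159.3]
handle z [49.12717463 79.80967483 82.48775673 84.31643238]
```

```bash
cat > d.py <<'E'
# usage: d.py x y z yaw : shift+turn needed (tool axes) from measured pose
import sys,numpy as np
from rig import manip
s=manip.observe(); R=s['tcp_rot']; p=s['position']
yaw=np.degrees(np.arctan2(R[1,0],R[0,0]))
print('t',round(s['t'],2),'pos',p.round(1),'yaw',round(yaw,2),'w',round(s['gripper_width'],1),'F',s['force'].round(1))
if len(sys.argv)>4:
    t=np.array([float(a) for a in sys.argv[1:4]]); ty=float(sys.argv[4])
    d=(ty-yaw+180)%360-180
    print('rows:',(R.T@(t-p)/1000).round(4),'turn',round(-d,2))
E
python3 d.py 430 -10 330 90
```

```text
t 0.15 pos [186.1 543.7 215.8] yaw 71.11 w 94.0 F [-0.4  0.  -0. ]
rows: [-0.445  -0.1137 -0.4101] turn -18.89
```

```bash
python3 -m crank '[[[-0.445,-0.114,-0.41,-18.9],[-0.445,-0.114,-0.41,-18.9],[-0.445,-0.114,-0.41,-18.9],[-0.445,-0.114,-0.41,-18.9],[-0.445,-0.114,-0.41,-18.9],[-0.445,-0.114,-0.41,-18.9],[-0.445,-0.114,-0.41,-18.9],[-0.445,-0.114,-0.41,-18.9]]]'; python3 d.py 430 -10 330 90
```

```text
t: 1.15
position: [384.4, 92.7, 309.4]
tcp_rot: [[-0.0, 0.001, -1.0], [1.0, 0.0, -0.0], [0.0, -1.0, -0.001]]
force: [1.8, 0.5, -0.9]
gripper_width: 94.1
t 1.15 pos [384.4  92.7 309.4] yaw 90.01 w 94.1 F [ 1.8  0.5 -0.9]
rows: [-0.1027 -0.0206 -0.0456] turn 0.01
```

```bash
python3 -m crank '[[[-0.103,-0.021,-0.046,0],[-0.103,-0.021,-0.046,0],[-0.103,-0.021,-0.046,0],[-0.103,-0.021,-0.046,0]]]'; python3 d.py 430 -10 330 90; python3 -c "
from h import *
snap('wrist','w1.png')"
```

```text
t: 1.65
position: [429.5, -8.1, 329.5]
tcp_rot: [[0.001, -0.001, -1.0], [1.0, 0.001, 0.001], [0.001, -1.0, 0.001]]
force: [1.0, -0.1, 0.2]
gripper_width: 94.2
t 1.65 pos [429.5  -8.1 329.5] yaw 89.97 w 94.2 F [ 1.  -0.1  0.2]
rows: [-0.0019 -0.0005 -0.0005] turn -0.03
```

View pics/w1.png

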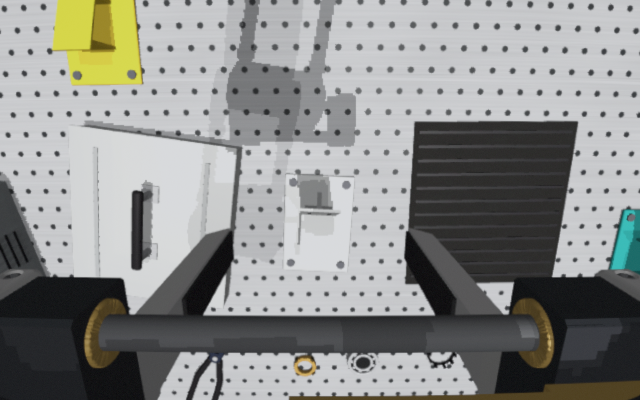

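```bash
python3 - <<'E'
from h import *
c=dict(np.load('pics/w1.npz')); print(c['extrinsics'].round(3))
a=c['pixels'][165:280,275:365,::-1]; cv2.imwrite('pics/w1c.png',cv2.resize(a,None,fx=5,fy=5,interpolation=cv2.INTER_CUBIC))
E
```

```text
[[ 0.00000e+00  9.67000e-01  2.53000e-01  3.55677e+02]
 [ 1.00000e+00 -1.00000e-03  2.00000e-03 -7.92100e+00]
 [ 2.00000e-03  2.53000e-01 -9.67000e-01  4.97170e+02]
 [ 0.00000e+00  0.00000e+00  0.00000e+00  1.00000e+00]]
```

View pics/w1c.png

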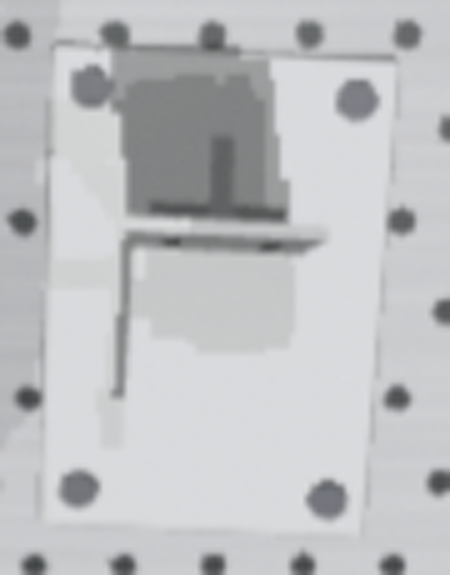

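```bash
python3 - <<'E'
from h import *
c=dict(np.load('pics/w1.npz'))
f=lambda l:(np.array(l,float)+.5)/5-.5+[275,165]
p=plane(c,f([(53,43),(398,58),(362,535),(43,522)]),6)[:,:2]; print(p.round(1),p.mean(0))
a=(p[2]+p[3]-p[0]-p[1])/2;b=(p[1]+p[2]-p[0]-p[3])/2
print(np.linalg.norm(a),np.linalg.norm(b),np.degrees(np.arctan2(a[1],a[0])),np.degrees(np.arctan2(-b[0],b[1])))
h=plane(c,f([(92,87),(357,100),(327,499),(79,488)]),6)[:,:2]; print(h.round(1),h.mean(0)); a=(h[2]+h[3]-h[0]-h[1])/2;b=(h[1]+h[2]-h[0]-h[3])/2
print(np.linalg.norm(a),np.linalg.norm(b),np.degrees(np.arctan2(a[1],a[0])),np.degrees(np.arctan2(-b[0],b[1])))
P=cloud(c); m=(P[...,0]>430)&(P[...,0]<620)&(abs(P[...,1]+9)<60)&(P[...,2]>25)&(P[...,2]<160)
Q=P[m]; print(len(Q))
ys=Q[:,1];print('y pct',np.percentile(ys,[1,5,50,95,99]))
for x0 in range(440,600,8):
    q=Q[(Q[:,0]>=x0)&(Q[:,0]<x0+8)]
    if len(q)>5: print(x0,len(q),np.percentile(q[:,2],[10,50,90]).round(1),np.percentile(q[:,1],[3,97]).round(1))
E
```

```text
[[448.9 -54.6]
 [453.3  43.5]
 [602.1  36.3]
 [597.7 -61.4]] [525.50949805  -9.03694218]
148.92838094585903 97.98965595782218 -2.6790361820573696 -2.5839543685956032
[[461.7 -43.8]
 [465.6  32. ]
 [590.   25.4]
 [586.3 -50.1]] [525.91212561  -9.10378506]
124.71464794767677 75.74093419049352 -2.985001562680254 -2.860422393756098
2130
y pct [-32.22867278 -29.62880922  -9.32618866  10.81852765  13.51007591]
464 127 [122.9 124.6 125.6] [-28.4  15.2]
472 102 [ 33.5  54.3 113. ] [-25.7  12.4]
480 54 [61.  78.3 95. ] [-27.3  13. ]
488 32 [53.1 65.7 71.9] [-29.4  13.8]
496 146 [44.3 45.5 47. ] [-30.5  12.2]
504 210 [46.2 47.7 49.2] [-29.7  13.1]
512 214 [48.9 50.5 52. ] [-29.6  12.2]
520 221 [52.1 53.6 55.3] [-30.9  12.6]
528 219 [54.7 56.5 58. ] [-30.9  12. ]
536 213 [57.9 59.4 60.9] [-31.7  10.7]
544 228 [60.6 62.2 63.9] [-32.2  10.9]
552 221 [63.4 65.2 66.8] [-32.1  10.6]
560 143 [66.3 67.5 68.8] [-32.2  10.2]
```

```bash
cat >> h.py <<'E'
def dark(c,x0,x1,y0,y1,z,th=60):
    g=cv2.cvtColor(c['pixels'],cv2.COLOR_RGB2GRAY); m=np.zeros_like(g); m[y0:y1,x0:x1]=(g[y0:y1,x0:x1]<th)*255
    cs,_=cv2.findContours(m,cv2.RETR_EXTERNAL,cv2.CHAIN_APPROX_NONE); k=max(cs,key=cv2.contourArea)
    w=plane(c,k.reshape(-1,2),z)[:,:2].astype(np.float32); return cv2.boundingRect(k),cv2.minAreaRect(w)
def tri(c1,uv1,c2,uv2):
    A=[];B=[]
    o1=c1['extrinsics'][:3,3];o2=c2['extrinsics'][:3,3]
    d1=plane(c1,[uv1],0)[0]-o1;d2=plane(c2,[uv2],0)[0]-o2
    s=np.linalg.lstsq(np.c_[d1,-d2],o2-o1,rcond=None)[0]; a=o1+s[0]*d1;b=o2+s[1]*d2
    return (a+b)/2,np.linalg.norm(a-b)
E
python3 - <<'E'
from h import *
c=dict(np.load('pics/w1.npz'));t=dict(np.load('pics/top0.npz'))
print(dark(c,120,150,180,280,79)); print(dark(t,370,392,178,218,79))
P=cloud(c); m=(P[...,2]>65)&(P[...,2]<90)&(abs(P[...,0]-512)<80)&(abs(P[...,1]+241)<40); q=P[m]; print(len(q),np.median(q,0),np.percentile(q[:,2],[10,90]))
r=cv2.minAreaRect(q[:,:2].astype(np.float32)); print(r)
m=(P[...,2]>33)&(P[...,2]<45)&(abs(P[...,0]-512)<150)&(abs(P[...,1]+241)<150); q=P[m];print('lid',np.median(q[:,2]),cv2.minAreaRect(q[:,:2].astype(np.float32)))
# two-view height of the handle: same bar ends
print(tri(c,(137,192),t,(592/3.4+209.6,213/3.4+119.6)) if 0 else '')
E
python3 - <<'E'
from h import *
import numpy as np
c=dict(np.load('pics/w1.npz'));t=dict(np.load('pics/top0.npz'))
def cen(c,x0,x1,y0,y1,th=60):
    g=cv2.cvtColor(c['pixels'],cv2.COLOR_RGB2GRAY); m=(g<th).astype(np.uint8); n,l,s,ce=cv2.connectedComponentsWithStats(m[y0:y1,x0:x1]); i=1+np.argmax(s[1:,4]); return ce[i]+[x0,y0]
a=cen(c,120,150,180,280);b=cen(t,370,392,178,218); print(a,b,tri(c,a,t,b))
E
```

```text
((132, 191, 12, 78), ((509.58966064453125, -238.7891082763672), (13.453949928283691, 106.00293731689453), 81.54273986816406))
((378, 183, 7, 29), ((512.1737060546875, -240.27560424804688), (12.085253715515137, 106.05043029785156), 81.58821868896484))
910 [ 507.20670496 -240.44262129   77.55982311] [74.34245222 78.92592656]
((511.46759033203125, -241.81192016601562), (13.65322494506836, 109.55904388427734), 81.91929626464844)
lid 38.25192312120936 ((511.3616027832031, -242.48199462890625), (225.02134704589844, 240.79849243164062), 81.63079071044922)

[137.13520408 229.64668367] [381.38541667 197.09375   ] (array([ 511.40487354, -241.74284344,   72.03448691]), np.float64(2.764622652054151))
```

```bash
python3 d.py 511 -241 150 81.6
```

```text
t 1.7 pos [429.4  -7.5 329.6] yaw 90.05 w 93.9 F [-0.  -0.3 -0.9]
rows: [-0.2337  0.1793 -0.0817] turn 8.45
```

```bash
python3 -m crank '[[[-0.234,0.1,-0.082,8.45],[-0.234,0.1,-0.082,8.45],[-0.234,0.1,-0.082,8.45],[-0.234,0.1,-0.082,8.45],[-0.234,0.179,-0.082,8.45],[-0.234,0.179,-0.082,8.45],[-0.234,0.179,-0.082,8.45],[-0.234,0.179,-0.082,8.45]]]' 0.05 30; python3 d.py 511 -241 66 81.6; python3 -c "
from h import *
c=snap('wrist','w2.png')"
```

```text
t: 2.7
position: [513.0, -241.5, 152.3]
tcp_rot: [[0.145, 0.002, -0.989], [0.989, -0.001, 0.145], [-0.001, -1.0, -0.002]]
force: [0.2, -0.0, 0.5]
gripper_width: 50.1
t 2.7 pos [ 513.  -241.5  152.3] yaw 81.66 w 50.1 F [ 0.2 -0.   0.5]
rows: [0.0002 0.0863 0.0023] turn 0.06
```

View pics/w2.png

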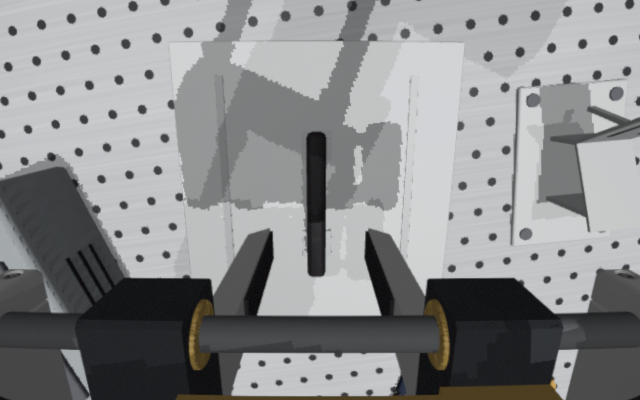

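```bash
python3 - <<'E'
from h import *
c=dict(np.load('pics/w2.npz')); print(dark(c,295,335,125,285,79,45))
a=dict(np.load('pics/w1.npz'))
print(tri(a,(137.1,229.6),c,(316,204)))
E
```

```text
((307, 132, 19, 144), ((509.79779052734375, -242.55702209472656), (12.846957206726074, 106.40487670898438), 81.19871520996094))
(array([ 509.66532893, -242.44965493,   72.13610134]), np.float64(0.8752714419537391))
```

```bash
python3 -m crank '[[[-0.001,0.05,0.003,0],[-0.001,0.086,0.003,0],[-0.001,0.086,0.003,0],[-0.001,0.086,0.003,0]]]'; python3 -m crank '[[[0,0,0,0],[0,0,0,0],[0,0,0,0],[0,0,0,0]]]' 0 40; python3 -m crank '[[[0,-0.01,0,0],[0,-0.03,0,0],[0,-0.05,0,0],[0,-0.05,0,0]]]';python3 d.py
```

```text
t: 3.25
position: [510.6, -243.6, 67.2]
tcp_rot: [[0.146, 0.003, -0.989], [0.989, -0.002, 0.146], [-0.002, -1.0, -0.004]]
force: [-0.1, -0.0, 0.5]
gripper_width: 50.1
t: 3.75
position: [509.1, -243.0, 65.2]
tcp_rot: [[0.147, 0.0, -0.989], [0.989, 0.0, 0.147], [0.0, -1.0, -0.0]]
force: [-0.5, 1.4, 5.0]
gripper_width: 13.6
t: 4.25
position: [510.0, -243.6, 116.4]
tcp_rot: [[0.147, 0.003, -0.989], [0.989, -0.002, 0.147], [-0.001, -1.0, -0.003]]
force: [0.0, -0.3, -3.7]
gripper_width: 13.2
t 4.25 pos [ 510.  -243.6  116.4] yaw 81.55 w 13.2 F [ 0.  -0.3 -3.7]
```

```bash
python3 -m crank '[[[0,-0.04,0,0],[0,-0.08,0,0],[0,-0.11,0,0],[0,-0.11,0,0]]]' - 50;python3 d.py 500 248 226 91;  python3 -c "
from h import *
c=snap('wrist','w3.png')"
```

```text
t: 4.75
position: [510.0, -243.6, 226.3]
tcp_rot: [[0.147, 0.003, -0.989], [0.989, -0.002, 0.147], [-0.001, -1.0, -0.004]]
force: [0.6, -0.6, -3.7]
gripper_width: 13.4
t 4.75 pos [ 510.  -243.6  226.3] yaw 81.55 w 13.4 F [ 0.6 -0.6 -3.7]
rows: [ 0.4848 -0.0007  0.0821] turn -9.45
```

View pics/w3.png

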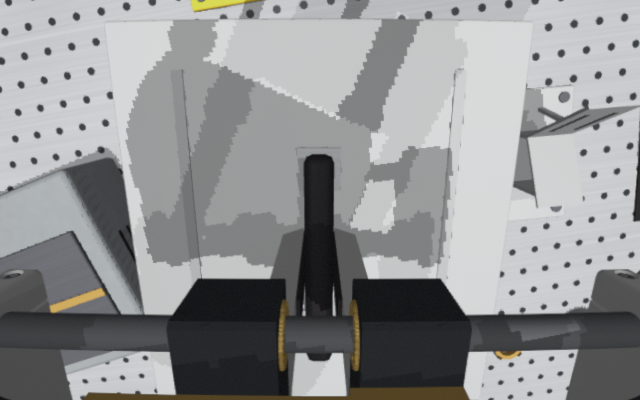

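```bash
python3 -m crank '[[[0.04,0,0.007,-1],[0.09,0,0.015,-2],[0.14,0,0.024,-3],[0.19,0,0.032,-4],[0.24,0,0.041,-5],[0.29,0,0.049,-6],[0.34,0,0.058,-7],[0.39,0,0.066,-8]]]';python3 d.py 500 248 226 91
```

```text
t: 5.8
position: [499.3, 153.8, 222.2]
tcp_rot: [[0.007, -0.005, -1.0], [1.0, -0.001, 0.007], [-0.001, -1.0, 0.005]]
force: [-0.1, 0.2, -2.3]
gripper_width: 13.5
t 5.8 pos [499.3 153.8 222.2] yaw 89.59 w 13.5 F [-0.1  0.2 -2.3]
rows: [ 0.0942 -0.0039 -0.    ] turn -1.41
```

```bash
python3 -m crank '[[[0.05,0,0,-1],[0.08,0,0,-1.4],[0.094,0,0,-1.4],[0.094,0.03,0,-1.4],[0.094,0.08,0,-1.4],[0.094,0.12,0,-1.4],[0.094,0.15,0,-1.4],[0.094,0.15,0,-1.4]]]';python3 d.py 500 248 38 91
```

```text
t: 6.8
position: [498.9, 244.5, 71.7]
tcp_rot: [[-0.016, -0.008, -1.0], [1.0, -0.003, -0.016], [-0.003, -1.0, 0.008]]
force: [-0.3, -0.1, -3.0]
gripper_width: 13.1
t 6.8 pos [498.9 244.5  71.7] yaw 90.9 w 13.1 F [-0.3 -0.1 -3. ]
rows: [ 0.0036  0.0337 -0.0015] turn -0.1
```

```bash
python3 -m crank '[[[0.0,0.02,0,0],[0.0,0.029,0,0],[0.0,0.032,0,0],[0,0.034,0,0],[0,0.034,0,0]]]';python3 d.py; python3 -c "
from h import *
c=snap('side','s1.png')"
```

```text
t: 7.42
position: [502.1, 246.6, 41.5]
tcp_rot: [[-0.017, 0.001, -1.0], [1.0, 0.0, -0.017], [0.0, -1.0, -0.001]]
force: [0.3, -0.5, -3.6]
gripper_width: 13.4
t 7.42 pos [502.1 246.6  41.5] yaw 90.95 w 13.4 F [ 0.3 -0.5 -3.6]
```

View pics/s1.png

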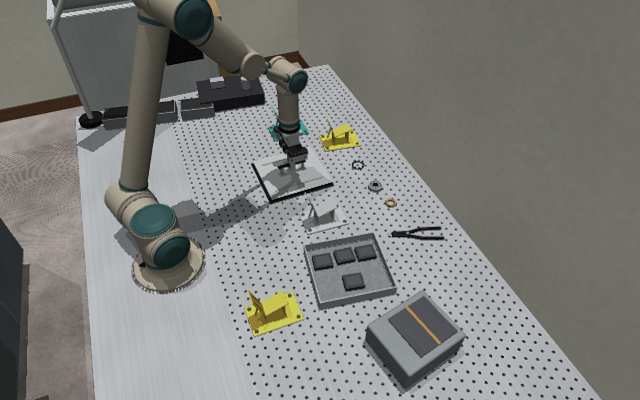

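```bash
python3 -m crank '[[[0.0,0.002,0,0],[0.0,0.004,0,0],[0.0,0.005,0,0],[0,0.005,0,0]]]';python3 -m crank '[[[0,0,0,0],[0,0,0,0],[0,0,0,0],[0,0,0,0]]]' 0.045 20; python3 -m crank '[[[0,-0.02,0,0],[0,-0.07,0,0],[0,-0.12,0,0],[0,-0.18,0,0],[0,-0.18,0,0]]]';python3 d.py 430 -10 330 90;python3 -c "
from h import *
c=snap('wrist','w4.png')"
```

```text
t: 7.98
position: [501.9, 246.5, 37.2]
tcp_rot: [[-0.017, 0.001, -1.0], [1.0, 0.0, -0.017], [0.0, -1.0, -0.001]]
force: [-2.0, -0.5, 5.0]
gripper_width: 13.5
t: 8.48
position: [501.8, 246.5, 35.9]
tcp_rot: [[-0.017, -0.0, -1.0], [1.0, 0.0, -0.017], [0.0, -1.0, 0.0]]
force: [-0.7, 0.1, -0.7]
gripper_width: 44.8
t: 9.1
position: [504.8, 247.5, 221.3]
tcp_rot: [[-0.017, 0.01, -1.0], [1.0, 0.004, -0.017], [0.004, -1.0, -0.011]]
force: [0.5, -0.8, 0.4]
gripper_width: 45.1
t 9.1 pos [504.8 247.5 221.3] yaw 90.96 w 45.1 F [ 0.5 -0.8  0.4]
rows: [-0.2559 -0.1105  0.0779] turn 0.96
```

View pics/w4.png

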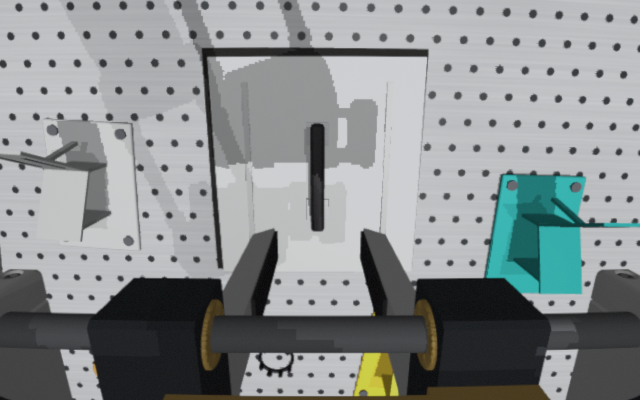

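```bash
python3 d.py 430 -235 300 81.6; python3 -m crank '[[[-0.06,-0.08,0.03,2],[-0.12,-0.08,0.07,4],[-0.18,-0.08,0.07,6],[-0.24,-0.08,0.07,8],[-0.3,-0.08,0.07,9.4],[-0.36,-0.08,0.07,9.4],[-0.42,-0.08,0.07,9.4],[-0.48,-0.08,0.07,9.4]]]' 0.08;python3 -m crank '[[[0,0,0,0],[0,0,0,0]]]'; python3 d.py;python3 -c "
from h import *
c=snap('wrist','w5.png')"
```

```text
t 9.15 pos [502.9 246.9 218.2] yaw 90.96 w 44.7 F [-0.4  0.4 -0.8]
rows: [-0.4804 -0.083   0.0805] turn 9.36
t: 10.15
position: [438.3, -215.3, 293.8]
tcp_rot: [[0.147, -0.003, -0.989], [0.989, 0.003, 0.147], [0.002, -1.0, 0.003]]
force: [0.4, 0.2, -0.3]
gripper_width: 80.0
t: 10.4
position: [438.6, -213.0, 294.1]
tcp_rot: [[0.148, -0.003, -0.989], [0.989, 0.003, 0.148], [0.003, -1.0, 0.004]]
force: [0.2, -0.4, -0.1]
gripper_width: 79.9
t 10.4 pos [ 438.6 -213.   294.1] yaw 81.5 w 79.9 F [ 0.2 -0.4 -0.1]
```

View pics/w5.png

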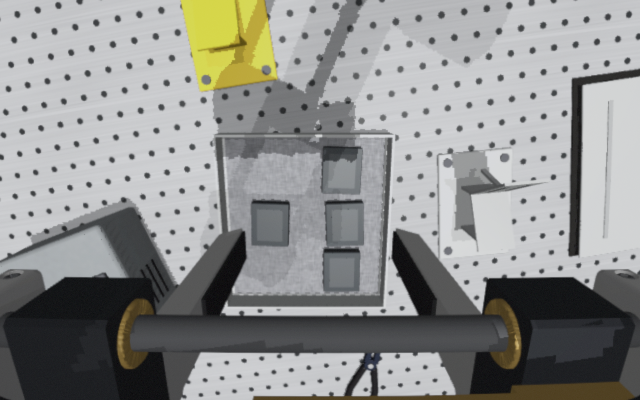

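```bash
cat > cases.py <<'E'
import sys
from h import *
def find(c,show=True):
    P=cloud(c); T=np.array([511,-242]); a=np.radians(-8.45); R=np.array([[np.cos(a),np.sin(a)],[-np.sin(a),np.cos(a)]])
    L=(P[...,:2]-T)@R.T
    m=((abs(L[...,0])<112)&(abs(L[...,1])<104)&(P[...,2]>13)&(P[...,2]<30)).astype(np.uint8)
    m=cv2.morphologyEx(m,cv2.MORPH_OPEN,np.ones((3,3)))
    n,l,s,ce=cv2.connectedComponentsWithStats(m); out=[]
    for i in range(1,n):
        if s[i,4]<250: continue
        q=P[l==i]; z=np.median(q[:,2])
        cs,_=cv2.findContours((l==i).astype(np.uint8),cv2.RETR_EXTERNAL,cv2.CHAIN_APPROX_NONE)
        w=plane(c,max(cs,key=cv2.contourArea).reshape(-1,2),20)[:,:2].astype(np.float32)
        r=cv2.minAreaRect(w); (cx,cy),(d1,d2),an=r
        if d1<d2: an-=90   # long axis
        an=(an+90)%180-90
        print('px',ce[i].round(0),'N',s[i,4],'z',round(float(z),1),'c',round(cx,1),round(cy,1),'box',((np.array([cx,cy])-T)@R.T).round(1),'size',round(d1,1),round(d2,1),'long yaw',round(an,1))
E
python3 - <<'E'
from cases import *
c=dict(np.load('pics/w5.npz')); find(c)
E
```

```text
px [341. 170.] N 1816 z 19.5 c 448.9 -184.0 box [-69.9  48.2] size 49.8 60.7 long yaw -10.1
px [269. 224.] N 1657 z 19.4 c 506.6 -287.5 box [  2.3 -45.7] size 49.7 61.8 long yaw -11.3
px [344. 224.] N 1665 z 19.4 c 521.0 -189.8 box [ 2.2 53.1] size 49.9 61.5 long yaw -6.6
px [341. 270.] N 1430 z 19.4 c 587.7 -202.7 box [70.  50.2] size 50.0 59.1 long yaw -8.3
```

```bash
python3 - <<'E'
from h import *
for n in['w1','w4','w5','w2','top0']:
    c=dict(np.load(f'pics/{n}.npz')); P=cloud(c)
    m=(abs(P[...,0]-530)<36)&(abs(P[...,1]+10)<26)&(P[...,2]>42)&(P[...,2]<75)
    if n=='w4':m&=(np.arange(640)[None]<125)
    q=P[m]
    if len(q)<100: print(n,len(q));continue
    A=np.c_[q[:,:2]-[497.5,-9],np.ones(len(q))]; 
    for _ in range(4):
        s=np.linalg.lstsq(A,q[:,2],rcond=None)[0]; r=abs(q[:,2]-A@s); k=r<3; A=A[k];q=q[k]
    sl=np.degrees(np.arctan(np.hypot(s[0],s[1]))); di=np.degrees(np.arctan2(s[1],s[0]))
    x0=497.5+(45-s[2])/s[0]
    # edges
    u=np.radians(-2.8); X=q[:,:2]-[497.5,-9]; lx=X@[np.cos(u),np.sin(u)]; ly=X@[-np.sin(u),np.cos(u)]
    print(n,len(q),'slope',sl.round(1),'dir',di.round(1),'x(z=45)',x0.round(1),'ly',np.percentile(ly,[1,99]).round(1),'lx',np.percentile(lx,[1,99]).round(1))
    b=P[(abs(P[...,0]-468)<25)&(abs(P[...,1]+8)<30)&(P[...,2]>118)&(P[...,2]<135)]
    if len(b)>10: print('  backstop top',len(b),np.median(b,0).round(1),np.percentile(b[:,0],[2,98]).round(1),np.percentile(b[:,1],[2,98]).round(1),np.percentile(b[:,2],[98]))
E
```

```text
w1 1807 slope 20.0 dir -2.6 x(z=45) 500.6 ly [-21.6  23.4] lx [ 1.9 67.1]
  backstop top 126 [468.4  -5.8 124.6] [466.5 471.1] [-29.   15.8] [126.43360484]
w4 3267 slope 19.9 dir -3.8 x(z=45) 500.8 ly [-21.5  24.7] lx [ 1.2 67.1]
  backstop top 131 [469.4  10.9 123.7] [467.3 472.7] [-2.1 17.4] [125.59883704]
w5 2159 slope 19.9 dir -2.4 x(z=45) 500.1 ly [-21.7  23.9] lx [ 1.8 66.4]
  backstop top 175 [468.1  -8.2 124.5] [465.8 471.5] [-29.3  15.5] [126.39809633]
w2 5056 slope 19.9 dir -2.1 x(z=45) 500.2 ly [-22.4  23.2] lx [ 0.9 66.8]
top0 101 slope 15.8 dir -5.6 x(z=45) 483.6 ly [-20.5  24.4] lx [ 1.5 69.1]
  backstop top 17 [471.6  -3.5 125.4] [471.  475.7] [-24.9  14.4] [132.38775264]
```

```bash
python3 d.py 521 -190 120 83.4
```

```text
t 10.45 pos [ 438.9 -212.5  294.6] yaw 81.59 w 80.0 F [ 0.3 -0.5  0.5]
rows: [ 0.0339  0.1745 -0.0784] turn -1.81
```

```bash
python3 -m crank '[[[0.034,0.06,-0.05,-1.8],[0.034,0.12,-0.078,-1.8],[0.034,0.174,-0.078,-1.8],[0.034,0.174,-0.078,-1.8],[0.034,0.174,-0.078,-1.8]]]' 0.066 25; python3 d.py 521 -190 17 83.4; python3 -c "
from cases import *
c=snap('wrist','w6.png'); find(c)"
```

```text
t: 11.08
position: [521.5, -190.5, 122.3]
tcp_rot: [[0.114, -0.001, -0.993], [0.993, 0.001, 0.114], [0.0, -1.0, 0.001]]
force: [0.1, -1.2, 0.9]
gripper_width: 66.1
t 11.07 pos [ 521.5 -190.5  122.3] yaw 83.45 w 66.1 F [ 0.1 -1.2  0.9]
rows: [0.0003 0.1053 0.0004] turn 0.05
px [316. 107.] N 5416 z 19.4 c 449.8 -184.0 box [-69.   48.4] size 49.8 59.5 long yaw -10.1
px [196. 196.] N 4610 z 19.4 c 506.8 -287.4 box [  2.6 -45.5] size 50.9 61.2 long yaw -10.4
px [319. 199.] N 4551 z 19.4 c 521.1 -189.5 box [ 2.3 53.4] size 49.6 60.2 long yaw -6.6
px [313. 277.] N 3812 z 19.3 c 588.2 -202.4 box [70.6 50.5] size 49.3 61.4 long yaw -8.1
```

View pics/w6.png

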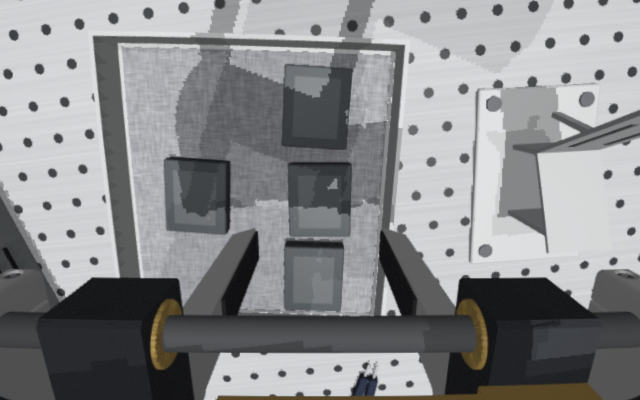

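```bash
python3 -m crank '[[[0,0.05,0,0],[0,0.09,0,0],[0,0.103,0,0],[0,0.104,0,0],[0,0.104,0,0]]]';python3 -m crank '[[[0,0,0,0],[0,0,0,0],[0,0,0,0],[0,0,0,0]]]' 0 25; python3 -m crank '[[[0,-0.03,0,0],[0,-0.08,0,0],[0,-0.13,0,0],[0,-0.16,0,0],[0,-0.16,0,0]]]'; python3 d.py 530 -9.5 160 87.2; python3 -c "
from cases import *
c=snap('wrist','w7.png')"
```

```text
t: 11.75
position: [523.2, -192.5, 20.1]
tcp_rot: [[0.116, 0.004, -0.993], [0.993, -0.002, 0.116], [-0.001, -1.0, -0.004]]
force: [-0.2, 0.0, -0.2]
gripper_width: 66.0
t: 12.25
position: [522.2, -191.7, 18.9]
tcp_rot: [[0.116, 0.001, -0.993], [0.993, -0.0, 0.116], [-0.0, -1.0, -0.001]]
force: [0.0, -0.3, 7.2]
gripper_width: 49.9
t: 12.88
position: [522.9, -192.3, 180.0]
tcp_rot: [[0.116, 0.005, -0.993], [0.993, -0.002, 0.116], [-0.002, -1.0, -0.005]]
force: [0.0, 0.7, -1.4]
gripper_width: 49.7
t 12.88 pos [ 522.9 -192.3  180. ] yaw 83.36 w 49.7 F [ 0.   0.7 -1.4]
rows: [0.1825 0.0196 0.0142] turn -3.84
```

View pics/w7.png

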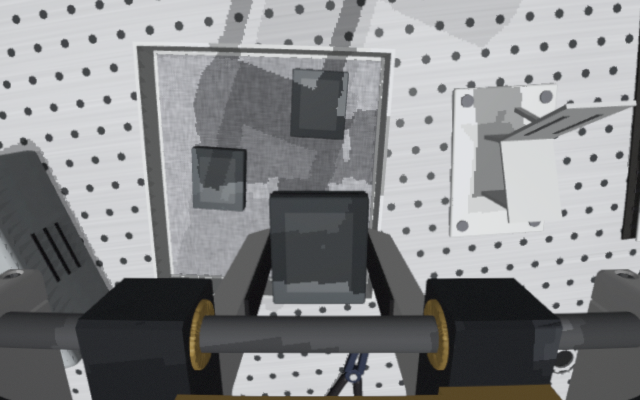

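```bash
python3 d.py 533 -9.6 180 87.2; python3 -m crank '[[[0.05,0,0.004,-1],[0.1,0,0.007,-2],[0.15,0,0.009,-3.8],[0.183,0,0.011,-3.8],[0.183,0,0.011,-3.8],[0.183,0,0.011,-3.8]]]'; python3 d.py 533 -9.6 88 87.2
```

```text
t 12.93 pos [ 521.6 -191.7  178. ] yaw 83.36 w 49.5 F [ 0.8  0.3 -1. ]
rows: [ 0.1822 -0.0021  0.0097] turn -3.84
t: 13.68
position: [531.0, -9.1, 176.4]
tcp_rot: [[0.049, -0.003, -0.999], [0.999, -0.0, 0.049], [-0.001, -1.0, 0.003]]
force: [0.6, 0.7, -0.9]
gripper_width: 49.8
t 13.68 pos [531.   -9.1 176.4] yaw 87.17 w 49.8 F [ 0.6  0.7 -0.9]
rows: [-0.0003  0.0884 -0.0023] turn -0.03
```

```bash
python3 -m crank '[[[0,0.04,-0.001,0],[0,0.08,-0.001,0],[0,0.088,-0.001,0],[0,0.088,-0.001,0],[0,0.088,-0.001,0]]]'; python3 d.py 532 -9.6 72 87.2; python3 -c "
from cases import *
c=snap('side','s2.png'); a=c['pixels'][120:270,240:420,::-1]; cv2.imwrite('pics/s2c.png',cv2.resize(a,None,fx=4,fy=4,interpolation=cv2.INTER_CUBIC))"
```

```text
t: 14.3
position: [534.2, -9.2, 91.4]
tcp_rot: [[0.05, 0.003, -0.999], [0.999, -0.0, 0.05], [-0.0, -1.0, -0.003]]
force: [0.1, 0.0, -1.4]
gripper_width: 49.6
t 14.3 pos [534.2  -9.2  91.4] yaw 87.12 w 49.6 F [ 0.1  0.  -1.4]
rows: [-0.0005  0.0194  0.0022] turn -0.08
```

View pics/s2c.png

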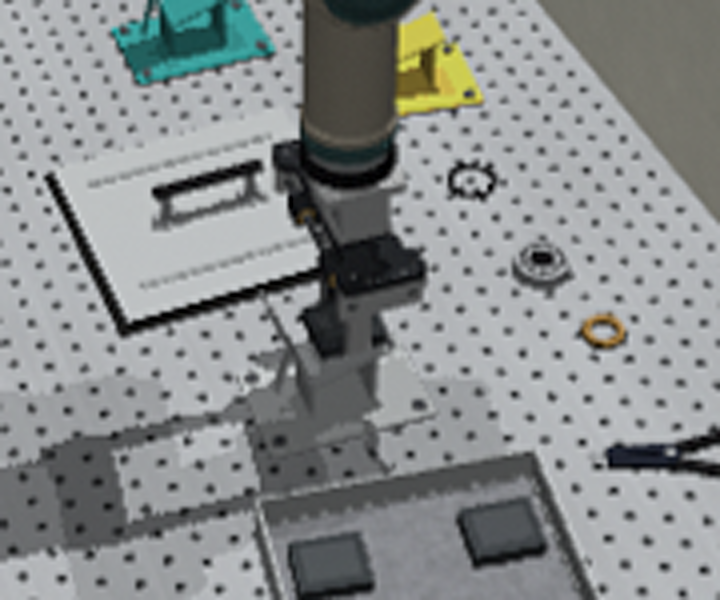

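```bash
python3 -m crank '[[[0,0.006,0.001,0],[0,0.010,0.001,0],[0,0.013,0.001,0],[0,0.016,0.001,0],[0,0.018,0.001,0],[0,0.018,0.001,0]]]' - 6; python3 d.py 532 -9.6 72 87.2
```

```text
t: 15.1
position: [531.8, -8.5, 71.8]
tcp_rot: [[0.05, -0.0, -0.999], [0.999, 0.0, 0.05], [0.0, -1.0, 0.0]]
force: [-0.1, -0.1, -0.3]
gripper_width: 49.5
t 15.1 pos [531.8  -8.5  71.8] yaw 87.15 w 49.5 F [-0.1 -0.1 -0.3]
rows: [-0.0011 -0.0002 -0.0002] turn -0.05
```

```bash
python3 -c "
from cases import *
c=snap('wrist','w8.png')"
```

```text
(no output)
```

View pics/w8.png

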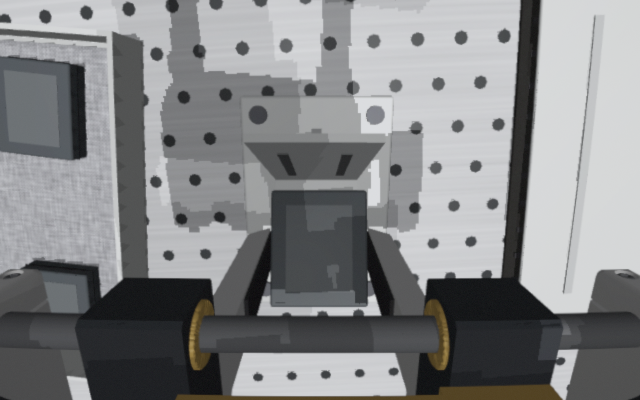

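```bash
cat > pile.py <<'E'
from h import *
B=np.array([499,-8,45.]); a=np.radians(-2.8); t=np.radians(20)
ex=np.array([np.cos(a)*np.cos(t),np.sin(a)*np.cos(t),np.sin(t)]); ey=np.array([-np.sin(a),np.cos(a),0]); ez=np.cross(ex,ey); RB=np.c_[ex,ey,ez]
def b2w(p): return B+RB@np.array(p,float)
def top(c,lo=4,hi=110):
    P=cloud(c); L=(P-B)@RB
    g=cv2.cvtColor(c['pixels'],cv2.COLOR_RGB2GRAY)
    m=(L[...,0]>3)&(L[...,0]<85)&(abs(L[...,1])<22)&(L[...,2]>lo)&(L[...,2]<hi)&(g<120)
    n,l,s,ce=cv2.connectedComponentsWithStats(m.astype(np.uint8)); i=1+np.argmax(s[1:,4]); q=L[l==i]
    A=np.c_[q[:,:2]-[30,0],np.ones(len(q))]; z=q[:,2]
    for _ in range(4):
        k=np.linalg.lstsq(A,z,rcond=None)[0]; r=abs(z-A@k); A=A[r<2.5]; q=q[r<2.5]; z=z[r<2.5]
    r=cv2.minAreaRect(q[:,:2].astype(np.float32))
    print('px',ce[i].round(0),'N',len(q),'tilt about y (up +)',np.degrees(np.arctan(k[0])).round(1),'roll',np.degrees(np.arctan(k[1])).round(1),'top z at centre',k[2].round(1),'x range',np.percentile(q[:,0],[1,99]).round(1),'y',np.percentile(q[:,1],[1,99]).round(1),r)
E
python3 -c "
from pile import *
top(dict(np.load('pics/w8.npz')))"
```

```text
px [316. 249.] N 9913 tilt about y (up +) -0.0 roll 0.0 top z at centre 15.6 x range [ 8.2 65.9] y [-21.6  21.6] ((37.127044677734375, -0.0002651214599609375), (59.171634674072266, 43.97600173950195), 0.05149010568857193)
```

```bash
python3 -m crank '[[[0,0.001,0.003,0],[0,0.002,0.006,0],[0,0.003,0.0085,0],[0,0.0035,0.0095,0],[0,0.0035,0.0095,0]]]' - 10; python3 d.py; python3 -c "
from pile import *
top(snap('wrist','w9.png'))"
```

```text
t: 15.78
position: [524.6, -8.2, 69.4]
tcp_rot: [[0.05, 0.005, -0.999], [0.999, -0.0, 0.05], [0.0, -1.0, -0.005]]
force: [5.3, 0.6, 2.8]
gripper_width: 50.0
t 15.78 pos [524.6  -8.2  69.4] yaw 87.14 w 50.0 F [5.3 0.6 2.8]
px [316. 251.] N 9329 tilt about y (up +) 0.0 roll 0.0 top z at centre 15.8 x range [ 3.7 58.4] y [-21.5  21.6] ((31.130535125732422, 0.008752822875976562), (55.92529296875, 43.966976165771484), 0.08005476742982864)
```

```bash
python3 -m crank '[[[0,0,0,0],[0,0,0,0],[0,0,0,0]]]' 0.07; python3 -m crank '[[[0,-0.03,0,0],[0,-0.08,0,0],[0,-0.12,0,0],[0,-0.12,0,0]]]'; python3 d.py 449.5 -184 120 81; python3 -c "
from pile import *
top(snap('wrist','w10.png'))"
```

```text
t: 16.2
position: [521.0, -8.0, 67.9]
tcp_rot: [[0.049, -0.003, -0.999], [0.999, 0.0, 0.049], [0.0, -1.0, 0.003]]
force: [-1.0, -0.6, 0.3]
gripper_width: 69.6
t: 16.7
position: [524.1, -8.4, 191.5]
tcp_rot: [[0.05, 0.006, -0.999], [0.999, -0.001, 0.05], [-0.001, -1.0, -0.006]]
force: [0.5, -0.4, 0.0]
gripper_width: 70.0
t 16.7 pos [524.1  -8.4 191.5] yaw 87.16 w 70.0 F [ 0.5 -0.4  0. ]
rows: [-0.179   0.0712  0.0662] turn 6.16
px [318. 193.] N 3330 tilt about y (up +) -0.0 roll 0.1 top z at centre 15.6 x range [ 3.7 59. ] y [-21.4  21.8] ((31.213972091674805, 0.18799209594726562), (55.61709976196289, 43.583518981933594), 0.029208824038505554)
```

View pics/w10.png

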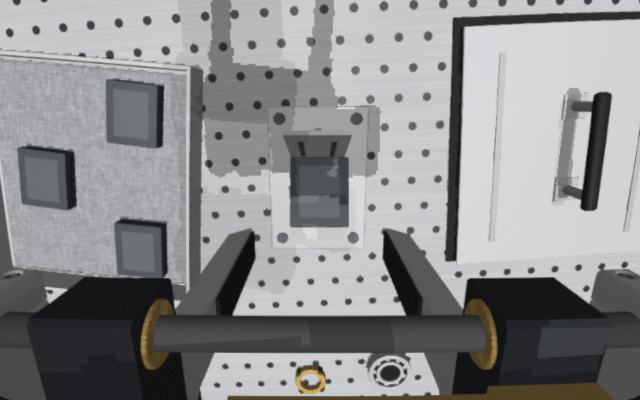

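```bash
python3 -m crank '[[[-0.05,0,0.03,3],[-0.1,0.03,0.066,6],[-0.15,0.071,0.066,7.1],[-0.179,0.071,0.066,7.1],[-0.179,0.071,0.066,7.1],[-0.179,0.071,0.066,7.1]]]' 0.066; python3 d.py 449.3 -184 17 80.1; python3 -c "
from cases import *
find(snap('wrist','w11.png'))"
```

```text
t: 17.5
position: [446.6, -182.5, 116.5]
tcp_rot: [[0.173, -0.002, -0.985], [0.985, 0.002, 0.173], [0.002, -1.0, 0.003]]
force: [-0.2, 1.3, 0.5]
gripper_width: 66.0
t 17.5 pos [ 446.6 -182.5  116.5] yaw 80.03 w 66.0 F [-0.2  1.3  0.5]
rows: [-0.0012  0.0995 -0.0031] turn -0.07
px [317. 205.] N 4724 z 19.4 c 448.3 -183.7 box [-70.6  48.4] size 49.7 61.0 long yaw -10.0
px [191. 273.] N 1048 z 19.1 c 486.2 -300.7 box [-15.9 -61.7] size 26.6 51.3 long yaw -45.7
px [324. 369.] N 1808 z 19.4 c 600.6 -204.3 box [83.  50.5] size 50.1 34.9 long yaw 80.0
```

View pics/w11.png

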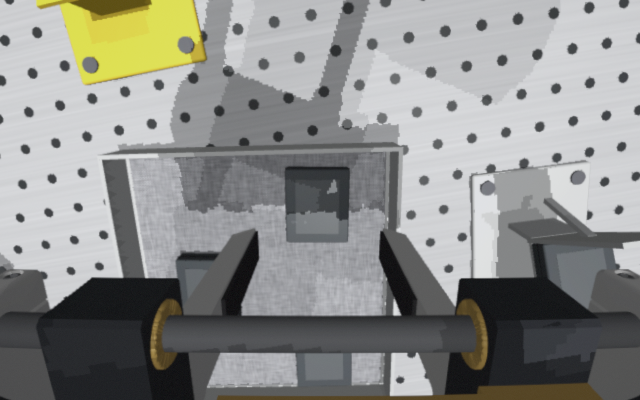

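```bash
python3 -m crank '[[[-0.001,0.05,-0.002,0],[-0.001,0.085,-0.002,0],[-0.001,0.098,-0.002,0],[-0.001,0.099,-0.002,0],[-0.001,0.099,-0.002,0]]]';python3 d.py;python3 -m crank '[[[0,0,0,0],[0,0,0,0],[0,0,0,0],[0,0,0,0]]]' 0 25; python3 -m crank '[[[0,-0.03,0,0],[0,-0.08,0,0],[0,-0.13,0,0],[0,-0.16,0,0],[0,-0.16,0,0]]]'; python3 d.py 533 -8.5 180 87.2; python3 -c "
from cases import *
c=snap('wrist','w12.png')"
```

```text
t: 18.18
position: [450.4, -185.1, 19.6]
tcp_rot: [[0.172, 0.002, -0.985], [0.985, -0.001, 0.172], [-0.001, -1.0, -0.002]]
force: [-0.2, 0.5, -0.2]
gripper_width: 66.0
t 18.18 pos [ 450.4 -185.1   19.6] yaw 80.09 w 66.0 F [-0.2  0.5 -0.2]
t: 18.68
position: [449.9, -185.1, 19.3]
tcp_rot: [[0.173, 0.001, -0.985], [0.985, -0.0, 0.173], [-0.0, -1.0, -0.001]]
force: [-1.1, 0.8, 5.8]
gripper_width: 49.7
t: 19.3
position: [450.5, -185.8, 180.3]
tcp_rot: [[0.173, 0.004, -0.985], [0.985, -0.003, 0.173], [-0.002, -1.0, -0.005]]
force: [0.0, 0.6, -1.3]
gripper_width: 49.4
t 19.3 pos [ 450.5 -185.8  180.3] yaw 80.05 w 49.4 F [ 0.   0.6 -1.3]
rows: [ 0.1888  0.0002 -0.0506] turn -7.15
```

View pics/w12.png

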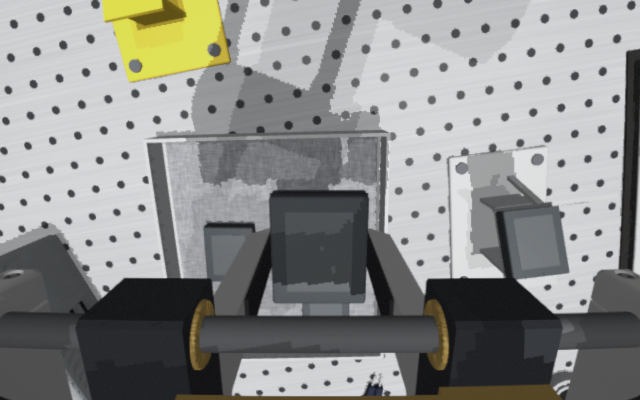

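```bash
python3 -m crank '[[[0.05,0,-0.02,-2],[0.1,0,-0.03,-4],[0.15,0,-0.04,-6],[0.188,0,-0.045,-7.15],[0.188,0,-0.045,-7.15],[0.188,0.02,-0.045,-7.15],[0.188,0.05,-0.045,-7.15],[0.188,0.05,-0.045,-7.15]]]'; python3 -m crank '[[[0,0,0,0],[0,0,0,0]]]'; python3 d.py 527.5 -8.5 105 87.2
```

```text
t: 20.35
position: [522.8, -8.1, 125.1]
tcp_rot: [[0.05, -0.009, -0.999], [0.999, 0.001, 0.05], [0.0, -1.0, 0.009]]
force: [-0.5, 0.6, -1.7]
gripper_width: 49.7
t: 20.6
position: [526.8, -8.0, 129.4]
tcp_rot: [[0.049, 0.002, -0.999], [0.999, -0.0, 0.049], [-0.0, -1.0, -0.002]]
force: [-0.2, 1.2, -1.8]
gripper_width: 49.8
t 20.6 pos [526.8  -8.  129.4] yaw 87.18 w 49.8 F [-0.2  1.2 -1.8]
rows: [-0.0004  0.0244 -0.0006] turn -0.02
```

```bash
python3 -m crank '[[[0,0.02,-0.001,0],[0,0.028,-0.001,0],[0,0.031,-0.001,0],[0,0.031,-0.001,0]]]';python3 -m crank '[[[0,0.004,0,0],[0,0.007,0,0],[0,0.01,0,0],[0,0.012,0,0],[0,0.012,0,0]]]' - 6; python3 d.py 527.5 -8.5 87.2 87.2; python3 -c "
from pile import *
top(snap('wrist','w13.png'))"
```

```text
t: 21.1
position: [527.4, -7.6, 97.8]
tcp_rot: [[0.049, 0.001, -0.999], [0.999, -0.0, 0.049], [-0.0, -1.0, -0.001]]
force: [0.2, 1.0, -1.5]
gripper_width: 49.8
t: 21.72
position: [527.6, -7.7, 86.3]
tcp_rot: [[0.049, 0.001, -0.999], [0.999, -0.0, 0.049], [-0.0, -1.0, -0.001]]
force: [-2.0, -1.1, 6.2]
gripper_width: 50.1
t 21.73 pos [527.6  -7.7  86.3] yaw 87.21 w 50.1 F [-2.  -1.1  6.2]
rows: [-0.0008 -0.0009  0.    ] turn 0.01
px [315. 245.] N 9674 tilt about y (up +) 0.2 roll 0.1 top z at centre 31.5 x range [ 8.2 66.1] y [-21.5  21.5] ((37.1044807434082, 0.0024318695068359375), (43.98566436767578, 59.296810150146484), 89.99886322021484)
```

```bash
sed -i 's/<22)&(L/<34)\&(L/' pile.py; python3 -m crank '[[[0,0.001,0.003,0],[0,0.002,0.006,0],[0,0.003,0.0085,0],[0,0.0032,0.0095,0],[0,0.0032,0.0095,0]]]' - 10; python3 d.py; python3 -c "
from pile import *
top(snap('wrist','w14.png'),25)
top(dict(np.load('pics/w10.npz')))"; python3 -m crank '[[[0,0,0,0],[0,0,0,0],[0,0,0,0]]]' 0.07; python3 -m crank '[[[0,-0.03,0,0],[0,-0.08,0,0],[0,-0.12,0,0],[0,-0.12,0,0]]]'; python3 d.py 506.7 -287.4 120 79.5; python3 -c "
from pile import *
top(snap('wrist','w15.png'),20)"
```

```text
t: 22.4
position: [520.1, -7.4, 83.6]
tcp_rot: [[0.049, 0.005, -0.999], [0.999, -0.001, 0.049], [-0.0, -1.0, -0.005]]
force: [1.6, 0.2, 7.6]
gripper_width: 50.0
t 22.4 pos [520.1  -7.4  83.6] yaw 87.2 w 50.0 F [1.6 0.2 7.6]
px [315. 260.] N 1989 tilt about y (up +) 24.4 roll -4.7 top z at centre 40.9 x range [ 3.4 42.3] y [-31.9  31.7] ((25.53038215637207, -0.005863189697265625), (45.67808151245117, 67.94453430175781), 1.8554701805114746)
px [319. 193.] N 3751 tilt about y (up +) 0.0 roll -0.1 top z at centre 15.5 x range [ 3.7 59. ] y [-23.   25.5] ((31.20036506652832, 1.5225677490234375), (49.905364990234375, 55.613677978515625), 89.98757934570312)
t: 22.82
position: [517.1, -7.0, 81.8]
tcp_rot: [[0.049, -0.001, -0.999], [0.999, 0.0, 0.049], [0.0, -1.0, 0.001]]
force: [0.2, 0.3, -0.9]
gripper_width: 69.8
t: 23.32
position: [519.6, -7.4, 205.3]
tcp_rot: [[0.049, 0.007, -0.999], [0.999, -0.001, 0.049], [-0.001, -1.0, -0.007]]
force: [1.1, -0.0, 0.4]
gripper_width: 70.2
t 23.32 pos [519.6  -7.4 205.3] yaw 87.21 w 70.2 F [ 1.1 -0.   0.4]
rows: [-2.803e-01  8.550e-02 -1.000e-04] turn 7.71
px [319. 192.] N 3761 tilt about y (up +) -0.1 roll -0.1 top z at centre 31.5 x range [ 3.7 58.8] y [-22.1  25.9] ((31.315940856933594, 2.266284942626953), (56.82545852661133, 49.15974044799805), 0.30730122327804565)
```

View pics/w15.png

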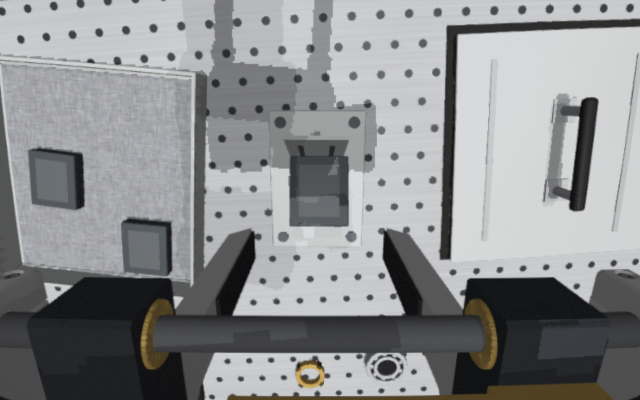

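```bash
python3 -m crank '[[[-0.06,0,0,3],[-0.12,0,0,6],[-0.18,0.03,0,7.9],[-0.24,0.06,0,7.9],[-0.28,0.085,0,7.9],[-0.28,0.085,0,7.9],[-0.28,0.085,0,7.9]]]' 0.066; python3 d.py 506.8 -287.4 18 79.3; python3 -c "
from cases import *
find(snap('wrist','w16.png'))"
```

```text
t: 24.25
position: [503.1, -285.8, 115.8]
tcp_rot: [[0.186, -0.002, -0.983], [0.983, 0.003, 0.186], [0.002, -1.0, 0.003]]
force: [-0.0, 0.0, 0.3]
gripper_width: 65.8
t 24.25 pos [ 503.1 -285.8  115.8] yaw 79.27 w 65.8 F [-0.   0.   0.3]
rows: [-0.0011  0.0978 -0.0043] turn -0.03
px [315. 207.] N 4679 z 19.4 c 506.6 -288.4 box [  2.5 -46.5] size 49.6 59.5 long yaw -10.7
px [446. 267.] N 1528 z 19.3 c 577.1 -187.1 box [57.3 64. ] size 60.3 32.9 long yaw 24.1
```

View pics/w16.png

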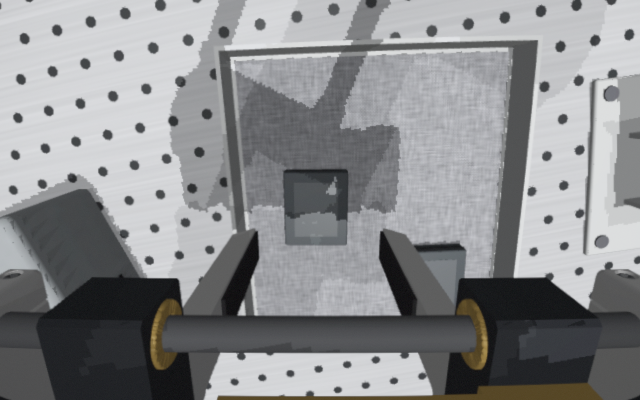

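```bash
python3 - <<'E'
from h import *
P=cloud(dict(np.load('pics/top0.npz'))); m=(P[...,2]>80)&(P[...,2]<115)&(P[...,0]>380)&(P[...,0]<680)&(P[...,1]<-330)&(P[...,1]>-620); q=P[m]; print(cv2.boxPoints(cv2.minAreaRect(q[:,:2].astype(np.float32))))
E
```

```text
[[ 458.29553 -463.9594 ]
 [ 494.4021  -636.356  ]
 [ 690.416   -595.30316]
 [ 654.30945 -422.90656]]
```

```bash
python3 -m crank '[[[-0.001,0.05,-0.003,0],[-0.001,0.085,-0.003,0],[-0.001,0.098,-0.003,0],[-0.001,0.0985,-0.003,0],[-0.001,0.0985,-0.003,0]]]';python3 d.py;python3 -m crank '[[[0,0,0,0],[0,0,0,0],[0,0,0,0],[0,0,0,0]]]' 0 25; python3 -m crank '[[[0,-0.03,0,0],[0,-0.08,0,0],[0,-0.13,0,0],[0,-0.17,0,0],[0,-0.17,0,0]]]'; python3 d.py 522 -9.5 190 87.2; python3 -c "
from cases import *
c=snap('wrist','w17.png')"
```

```text
t: 24.92
position: [507.9, -288.6, 20.3]
tcp_rot: [[0.185, 0.002, -0.983], [0.983, -0.002, 0.185], [-0.001, -1.0, -0.003]]
force: [0.1, -0.1, 0.2]
gripper_width: 66.0
t 24.93 pos [ 507.9 -288.6   20.3] yaw 79.34 w 66.0 F [ 0.1 -0.1  0.2]
t: 25.42
position: [507.3, -288.7, 19.7]
tcp_rot: [[0.186, 0.001, -0.983], [0.983, -0.001, 0.186], [-0.001, -1.0, -0.002]]
force: [0.3, 0.5, 5.9]
gripper_width: 49.9
t: 26.05
position: [508.3, -289.5, 191.8]
tcp_rot: [[0.186, 0.006, -0.983], [0.983, -0.004, 0.186], [-0.003, -1.0, -0.006]]
force: [-0.2, 0.1, -1.7]
gripper_width: 49.5
t 26.05 pos [ 508.3 -289.5  191.8] yaw 79.3 w 49.5 F [-0.2  0.1 -1.7]
rows: [0.2777 0.0008 0.0386] turn -7.9
```

View pics/w17.png

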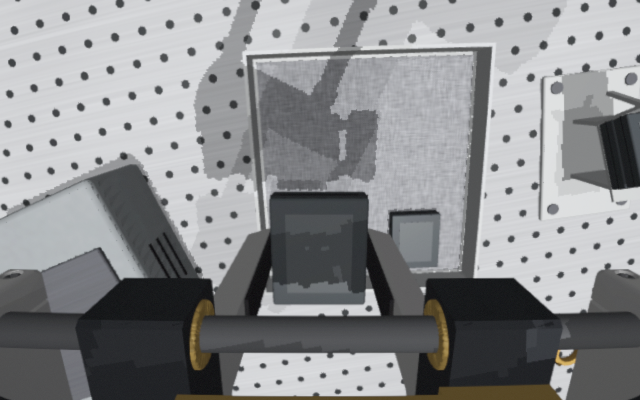

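```bash
python3 -m crank '[[[0.05,0,0.01,-2],[0.1,0,0.02,-4],[0.15,0,0.03,-6],[0.2,0,0.039,-7.9],[0.25,0,0.039,-7.9],[0.278,0,0.039,-7.9],[0.278,0.04,0.039,-7.9],[0.278,0.04,0.039,-7.9]]]'; python3 -m crank '[[[0,0,0,0],[0,0,0,0]]]'; python3 d.py 521 -9.5 113 87.2
```

```text
t: 27.1
position: [515.9, -6.9, 144.3]
tcp_rot: [[0.048, -0.011, -0.999], [0.999, 0.002, 0.048], [0.001, -1.0, 0.011]]
force: [0.1, -0.1, -1.4]
gripper_width: 49.6
t: 27.35
position: [520.7, -8.5, 149.6]
tcp_rot: [[0.05, 0.002, -0.999], [0.999, -0.0, 0.05], [-0.0, -1.0, -0.002]]
force: [0.3, -0.2, -1.1]
gripper_width: 49.8
t 27.35 pos [520.7  -8.5 149.6] yaw 87.16 w 49.8 F [ 0.3 -0.2 -1.1]
rows: [-0.001   0.0366 -0.0003] turn -0.04
```

```bash
python3 -m crank '[[[-0.001,0.02,-0.001,0],[-0.001,0.03,-0.001,0],[-0.001,0.035,-0.001,0],[-0.001,0.035,-0.001,0]]]';python3 -m crank '[[[0,0.004,0,0],[0,0.007,0,0],[0,0.01,0,0],[0,0.012,0,0],[0,0.012,0,0]]]' - 6; python3 d.py 521 -9.5 102.5 87.2; python3 -c "
from pile import *
top(snap('wrist','w18.png'),36)"
```

```text
t: 27.85
position: [521.0, -9.0, 113.9]
tcp_rot: [[0.049, -0.0, -0.999], [0.999, 0.0, 0.049], [0.0, -1.0, 0.0]]
force: [0.3, -0.3, -1.2]
gripper_width: 50.0
t: 28.48
position: [521.0, -9.0, 102.2]
tcp_rot: [[0.049, 0.0, -0.999], [0.999, -0.0, 0.049], [-0.0, -1.0, -0.0]]
force: [-1.9, 0.7, 3.6]
gripper_width: 49.8
t 28.48 pos [521.   -9.  102.2] yaw 87.21 w 49.8 F [-1.9  0.7  3.6]
rows: [-0.0005 -0.0003 -0.    ] turn 0.01
px [318. 258.] N 2305 tilt about y (up +) 18.5 roll -0.7 top z at centre 52.9 x range [ 8.4 46.2] y [-31.1  30.5] ((30.59526824951172, -0.04737091064453125), (45.265167236328125, 67.91578674316406), 0.9739072918891907)
```

```bash
sed -i 's/def top(c,lo=4,hi=110)/def top(c,lo=4,hi=110,yw=34)/; s/<34)&(L/<yw)\&(L/' pile.py; python3 -c "
from pile import *
top(dict(np.load('pics/w18.npz')),36,110,20)";  python3 -m crank '[[[0,0.001,0.003,0],[0,0.002,0.006,0],[0,0.003,0.0085,0],[0,0.0032,0.0095,0],[0,0.0032,0.0095,0]]]' - 10; python3 d.py; python3 -c "
from pile import *
top(snap('wrist','w19.png'),36,110,20)"
```

```text
px [318. 249.] N 8944 tilt about y (up +) 0.0 roll 0.0 top z at centre 47.6 x range [ 8.9 66.7] y [-19.6  19.6] ((37.85093688964844, -0.003368377685546875), (59.22342300415039, 39.98685073852539), 0.06948669999837875)
t: 29.15
position: [513.2, -8.6, 99.3]
tcp_rot: [[0.049, 0.004, -0.999], [0.999, -0.0, 0.049], [-0.0, -1.0, -0.004]]
force: [1.1, -0.3, 6.3]
gripper_width: 50.2
t 29.15 pos [513.2  -8.6  99.3] yaw 87.19 w 50.2 F [ 1.1 -0.3  6.3]
px [318. 252.] N 8462 tilt about y (up +) -0.0 roll -0.0 top z at centre 47.6 x range [ 3.8 58.5] y [-19.6  19.6] ((31.05831527709961, 0.0025005340576171875), (56.12651062011719, 39.97772979736328), 0.047909390181303024)
```

```bash
python3 -m crank '[[[0,0.0005,0.002,0],[0,0.0005,0.002,0],[0,0,0,0]]]' - 10;python3 -m crank '[[[0,0,0,0],[0,0,0,0],[0,0,0,0]]]' 0.07; python3 -m crank '[[[0,-0.03,0,0],[0,-0.08,0,0],[0,-0.12,0,0],[0,-0.12,0,0]]]'; python3 d.py 588 -202.5 120 81.7; python3 -c "
from pile import *
top(snap('wrist','w20.png'),36)"
```

```text
t: 29.58
position: [513.2, -8.7, 99.3]
tcp_rot: [[0.049, 0.003, -0.999], [0.999, -0.0, 0.049], [-0.0, -1.0, -0.003]]
force: [2.0, -0.5, 5.8]
gripper_width: 49.8
t: 29.95
position: [510.3, -8.3, 97.8]
tcp_rot: [[0.049, -0.003, -0.999], [0.999, 0.0, 0.049], [0.0, -1.0, 0.003]]
force: [0.3, -0.0, -0.6]
gripper_width: 69.7
t: 30.45
position: [513.2, -8.7, 221.5]
tcp_rot: [[0.049, 0.006, -0.999], [0.999, -0.001, 0.049], [-0.001, -1.0, -0.006]]
force: [-0.2, 0.4, 0.3]
gripper_width: 69.8
t 30.45 pos [513.2  -8.7 221.5] yaw 87.21 w 69.8 F [-0.2  0.4  0.3]
rows: [-0.1898  0.1021 -0.0836] turn 5.51
px [319. 193.] N 3792 tilt about y (up +) -0.0 roll -0.1 top z at centre 47.5 x range [ 3.7 59.1] y [-23.9  24.5] ((31.05664825439453, 0.5523929595947266), (56.08879852294922, 49.596214294433594), 0.03032505325973034)
```

View pics/w20.png

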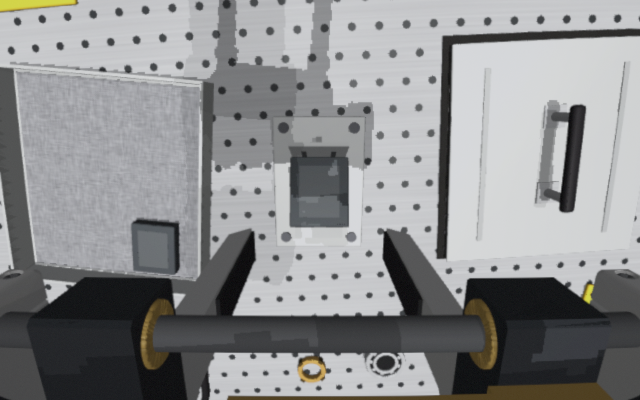

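Three in the pile; one case is left in the box at about (157,247). Fetch it.

```bash
python3 -m crank '[[[-0.06,0,-0.02,3],[-0.12,0,-0.05,5.5],[-0.19,0.03,-0.083,5.5],[-0.19,0.08,-0.083,5.5],[-0.19,0.102,-0.083,5.5],[-0.19,0.102,-0.083,5.5],[-0.19,0.102,-0.083,5.5]]]' 0.066; python3 d.py 588 -202.5 18 81.7; python3 -c "
from cases import *
find(snap('wrist','w21.png'))"
```

```text
t: 31.38
position: [585.1, -202.1, 116.7]
tcp_rot: [[0.144, -0.0, -0.99], [0.99, 0.0, 0.144], [0.0, -1.0, 0.0]]
force: [0.2, -0.4, 0.4]
gripper_width: 66.3
t 31.38 pos [ 585.1 -202.1  116.7] yaw 81.72 w 66.3 F [ 0.2 -0.4  0.4]
rows: [-0.      0.0986 -0.0029] turn 0.02
px [318. 207.] N 4710 z 19.4 c 589.2 -202.8 box [71.6 50.3] size 49.6 60.5 long yaw -8.3
```

View pics/w21.png

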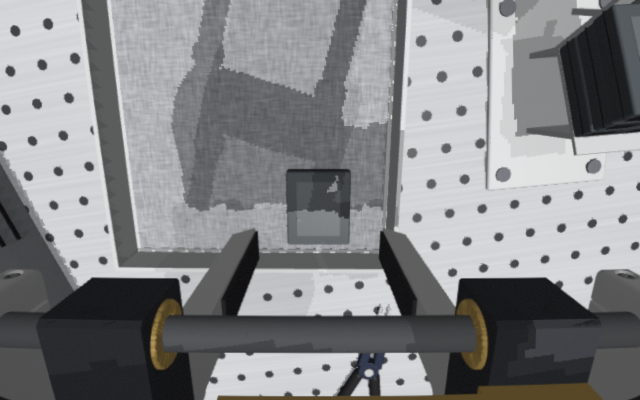

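```bash
python3 -m crank '[[[0,0.05,-0.003,0],[0,0.085,-0.003,0],[0,0.098,-0.003,0],[0,0.0995,-0.003,0],[0,0.0995,-0.003,0]]]';python3 d.py;python3 -m crank '[[[0,0,0,0],[0,0,0,0],[0,0,0,0],[0,0,0,0]]]' 0 25; python3 -m crank '[[[0,-0.03,0,0],[0,-0.08,0,0],[0,-0.13,0,0],[0,-0.18,0,0],[0,-0.18,0,0]]]'; python3 d.py 516 -9.5 200 87.2; python3 -c "
from cases import *
c=snap('wrist','w22.png')"
```

```text
t: 32.05
position: [589.4, -203.2, 18.8]
tcp_rot: [[0.144, 0.003, -0.99], [0.99, -0.001, 0.144], [-0.001, -1.0, -0.003]]
force: [0.1, -0.0, 0.0]
gripper_width: 66.0
t 32.05 pos [ 589.4 -203.2   18.8] yaw 81.72 w 66.0 F [ 0.1 -0.   0. ]
t: 32.55
position: [588.7, -203.0, 18.0]
tcp_rot: [[0.144, 0.002, -0.99], [0.99, -0.001, 0.144], [-0.0, -1.0, -0.002]]
force: [-0.8, 0.6, 5.6]
gripper_width: 49.9
t: 33.17
position: [590.4, -203.8, 201.4]
tcp_rot: [[0.144, 0.008, -0.99], [0.99, -0.004, 0.144], [-0.003, -1.0, -0.008]]
force: [-0.2, 0.3, -2.6]
gripper_width: 49.7
t 33.17 pos [ 590.4 -203.8  201.4] yaw 81.7 w 49.7 F [-0.2  0.3 -2.6]
rows: [1.816e-01 1.000e-04 1.016e-01] turn -5.5
```

View pics/w22.png

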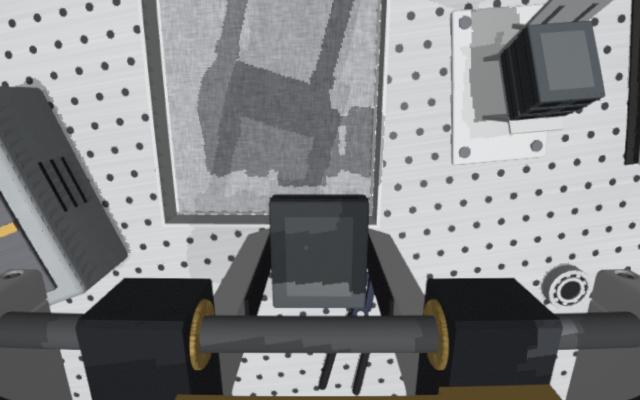

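```bash
python3 -m crank '[[[0.03,0,0.03,-2],[0.07,0,0.06,-4],[0.12,0,0.09,-5.5],[0.16,0,0.103,-5.5],[0.181,0,0.103,-5.5],[0.181,0,0.103,-5.5],[0.181,0.04,0.103,-5.5],[0.181,0.04,0.103,-5.5]]]'; python3 -m crank '[[[0,0,0,0],[0,0,0,0]]]'; python3 d.py 514.6 -9.5 128 87.2
```

```text
t: 34.22
position: [509.1, -9.3, 153.6]
tcp_rot: [[0.049, -0.009, -0.999], [0.999, 0.001, 0.049], [0.0, -1.0, 0.009]]
force: [0.4, 0.2, -1.1]
gripper_width: 49.5
t: 34.48
position: [513.2, -9.4, 158.1]
tcp_rot: [[0.049, 0.002, -0.999], [0.999, -0.0, 0.049], [-0.0, -1.0, -0.002]]
force: [-0.3, -0.6, -1.9]
gripper_width: 49.7
t 34.48 pos [513.2  -9.4 158.1] yaw 87.17 w 49.7 F [-0.3 -0.6 -1.9]
rows: [-0.      0.0301 -0.0013] turn -0.03
```

```bash
python3 -m crank '[[[0,0.015,-0.002,0],[0,0.025,-0.002,0],[0,0.03,-0.002,0],[0,0.03,-0.002,0]]]';python3 -m crank '[[[0,0.004,0,0],[0,0.007,0,0],[0,0.01,0,0],[0,0.012,0,0],[0,0.012,0,0]]]' - 6; python3 d.py 514.6 -9.5 116.5 87.2; python3 -c "
from pile import *
top(snap('wrist','w23.png'),52,110,20)"
```

```text
t: 34.98
position: [513.8, -8.8, 126.4]
tcp_rot: [[0.049, -0.001, -0.999], [0.999, 0.0, 0.049], [0.0, -1.0, 0.001]]
force: [-0.1, 0.4, -0.6]
gripper_width: 49.8
t: 35.6
position: [514.3, -8.9, 115.3]
tcp_rot: [[0.049, 0.0, -0.999], [0.999, 0.0, 0.049], [0.0, -1.0, -0.0]]
force: [-2.0, 0.2, 2.8]
gripper_width: 49.6
t 35.6 pos [514.3  -8.9 115.3] yaw 87.21 w 49.6 F [-2.   0.2  2.8]
rows: [-0.0006 -0.0012 -0.0004] turn 0.01
px [318. 251.] N 8976 tilt about y (up +) -0.0 roll 0.0 top z at centre 63.6 x range [ 8.3 66.1] y [-19.6  19.6] ((37.17518997192383, 0.0015716552734375), (59.026004791259766, 39.99150466918945), 0.009739087894558907)
```

```bash
python3 -m crank '[[[0,0.001,0.003,0],[0,0.002,0.006,0],[0,0.003,0.0085,0],[0,0.0032,0.0105,0],[0,0.0032,0.0105,0]]]' - 10; python3 d.py; python3 -c "
from pile import *
top(snap('wrist','w24.png'),52,110,20)";python3 -m crank '[[[0,0,0,0],[0,0,0,0],[0,0,0,0]]]' 0.07; python3 -m crank '[[[0,-0.03,0,0],[0,-0.08,0,0],[0,-0.1,0,0],[0,-0.1,0,0]]]'; python3 d.py; python3 -c "
from pile import *
top(snap('wrist','w25.png'),52)
c=snap('side','s3.png');a=c['pixels'][130:320,230:460,::-1]; cv2.imwrite('pics/s3c.png',cv2.resize(a,None,fx=3,fy=3,interpolation=cv2.INTER_CUBIC))"
```

```text
t: 36.28
position: [506.9, -8.6, 112.7]
tcp_rot: [[0.049, 0.007, -0.999], [0.999, -0.0, 0.049], [0.0, -1.0, -0.007]]
force: [5.3, -0.1, 3.1]
gripper_width: 50.0
t 36.27 pos [506.9  -8.6 112.7] yaw 87.18 w 50.0 F [ 5.3 -0.1  3.1]
px [318. 254.] N 8404 tilt about y (up +) 0.1 roll -0.0 top z at centre 63.7 x range [ 3.5 58.2] y [-19.6  19.6] ((30.971342086791992, -0.0009002685546875), (55.95676040649414, 39.9837532043457), 0.024596137925982475)
t: 36.7
position: [502.7, -8.3, 111.3]
tcp_rot: [[0.049, -0.002, -0.999], [0.999, 0.0, 0.049], [0.0, -1.0, 0.002]]
force: [0.6, 0.6, 0.4]
gripper_width: 69.7
t: 37.2
position: [504.5, -8.5, 213.2]
tcp_rot: [[0.049, 0.003, -0.999], [0.999, -0.0, 0.049], [-0.0, -1.0, -0.003]]
force: [0.3, 0.4, -0.3]
gripper_width: 69.6
t 37.2 pos [504.5  -8.5 213.2] yaw 87.21 w 69.6 F [ 0.3  0.4 -0.3]
px [319. 205.] N 4388 tilt about y (up +) -0.1 roll -0.0 top z at centre 63.5 x range [ 3.6 58.7] y [-23.9  24.1] ((30.96576690673828, 0.4866294860839844), (55.83744812011719, 49.12312698364258), 0.3550332188606262)
```

View pics/s3c.png

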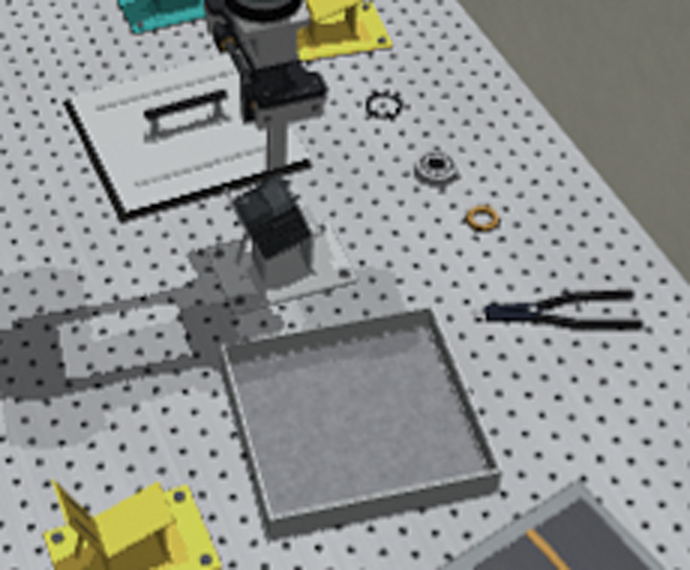

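View pics/w25.png

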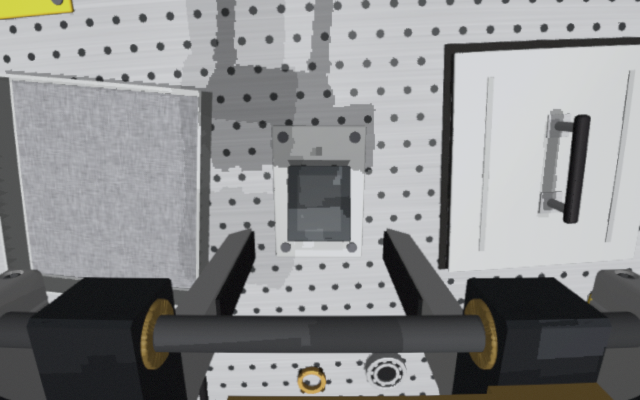

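```bash
python3 d.py 445 -240 290 81.6; python3 -m crank '[[[-0.03,-0.077,0.03,3],[-0.09,-0.077,0.05,5.6],[-0.15,-0.077,0.05,5.6],[-0.2,-0.077,0.05,5.6],[-0.23,-0.077,0.05,5.6],[-0.23,-0.077,0.05,5.6],[-0.23,-0.077,0.05,5.6]]]' 0.094;python3 d.py; python3 -c "
from pile import *
c=snap('wrist','w26.png')"
```

```text
t 37.3 pos [502.9  -8.3 210.9] yaw 87.2 w 70.0 F [-0.6 -0.  -0.3]
rows: [-0.2343 -0.0791  0.0467] turn 5.6
t: 38.17
position: [442.1, -234.5, 287.6]
tcp_rot: [[0.146, -0.002, -0.989], [0.989, 0.003, 0.146], [0.002, -1.0, 0.002]]
force: [0.3, 0.6, 0.2]
gripper_width: 93.8
t 38.17 pos [ 442.1 -234.5  287.6] yaw 81.61 w 93.8 F [0.3 0.6 0.2]
```

View pics/w26.png

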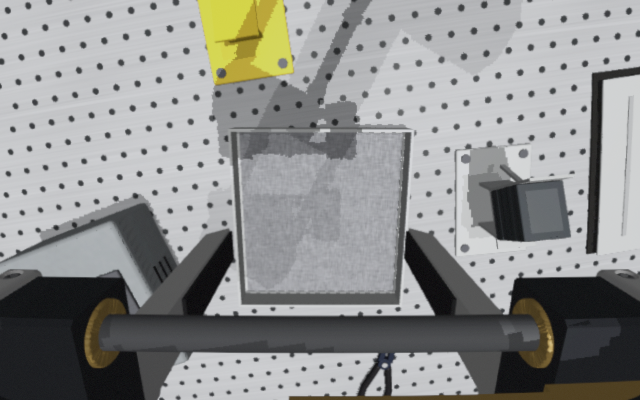

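```bash
python3 - <<'E'
from h import *
c=dict(np.load('pics/w26.npz'));P=cloud(c)
m=(P[...,2]>28)&(P[...,2]<42)&(abs(P[...,0]-511)<150)&(abs(P[...,1]+242)<140)
m=cv2.morphologyEx(m.astype(np.uint8),cv2.MORPH_CLOSE,np.ones((3,3)))
n,l,s,ce=cv2.connectedComponentsWithStats(m); i=1+np.argmax(s[1:,4]); q=P[(l==i)]; print(len(q),cv2.minAreaRect(q[:,:2].astype(np.float32)), s[i])
a=c['pixels'][115:315,215:425,::-1]; cv2.imwrite('pics/w26c.png',cv2.resize(a,None,fx=3,fy=3,interpolation=cv2.INTER_CUBIC)[:600])
# inner floor
m=(P[...,2]>-3)&(P[...,2]<12)&(abs(P[...,0]-511)<110)&(abs(P[...,1]+242)<110)
E
```

```text
2658 ((499.45819091796875, -239.5608367919922), (221.681396484375, 262.3409118652344), 81.52234649658203) [ 228  129  187  178 2658]
```

View pics/w26c.png

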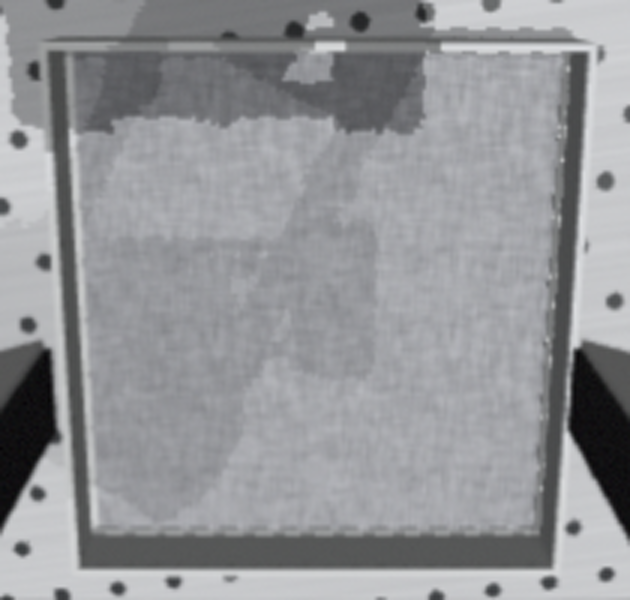

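```bash
python3 - <<'E'
from h import *
c=dict(np.load('pics/w26.npz'))
f=lambda l:(np.array(l,float)+.5)/3-.5+[215,115]
p=plane(c,f([(46,43),(595,44),(557,571),(78,570)]),36)[:,:2]; print(p.round(1),p.mean(0))
a=(p[2]+p[3]-p[0]-p[1])/2;b=(p[1]+p[2]-p[0]-p[3])/2
print(np.linalg.norm(a),np.linalg.norm(b),np.degrees(np.arctan2(a[1],a[0])),np.degrees(np.arctan2(-b[0],b[1])))
E
```

```text
[[ 380.  -329.8]
 [ 411.9 -116.4]
 [ 642.4 -151.4]
 [ 610.1 -364.4]] [ 511.1129046  -240.48422793]
232.93685999527275 215.57798837732446 -8.585712246523368 -8.547006881893575
```

```bash
python3 d.py 502 246 215 91; python3 -m crank '[[[0.06,0.02,0,-2],[0.12,0.02,-0.01,-4],[0.18,0.02,-0.01,-6],[0.24,0.03,0,-8],[0.3,0.04,0,-9.4],[0.36,0.05,0,-9.4],[0.42,0.06,0.01,-9.4],[0.46,0.073,0.012,-9.4]]]' 0.05 30;python3 -m crank '[[[0,0,0,0],[0,0,0,0],[0,0,0,0]]]'; python3 d.py 502 246 152 91; python3 -c "
from pile import *
c=snap('wrist','w27.png')"
```

```text
t 38.23 pos [ 442.4 -234.2  288. ] yaw 81.66 w 94.0 F [0.3 0.1 0.6]
rows: [0.4837 0.0739 0.0105] turn -9.34
t: 39.22
position: [496.2, 225.3, 215.8]
tcp_rot: [[-0.022, 0.0, -1.0], [1.0, 0.001, -0.022], [0.001, -1.0, -0.0]]
force: [1.0, -0.1, 0.8]
gripper_width: 50.1
t: 39.6
position: [497.8, 220.4, 216.5]
tcp_rot: [[-0.017, 0.001, -1.0], [1.0, -0.0, -0.017], [-0.0, -1.0, -0.001]]
force: [-0.5, -0.3, 0.6]
gripper_width: 50.2
t 39.6 pos [497.8 220.4 216.5] yaw 90.97 w 50.2 F [-0.5 -0.3  0.6]
rows: [ 0.0255  0.0645 -0.0046] turn -0.03
```

View pics/w27.png

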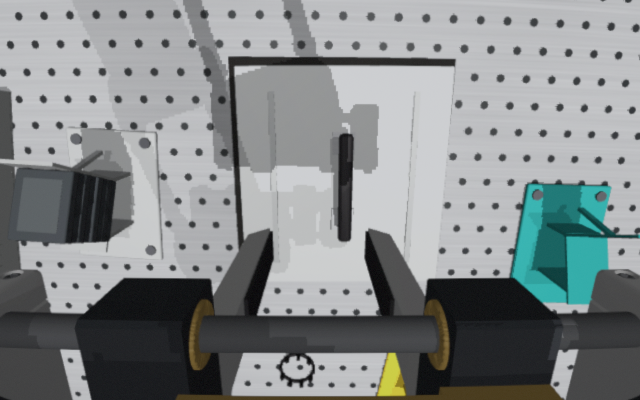

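```bash
python3 -m crank '[[[0.026,0.05,-0.004,0],[0.026,0.093,-0.004,0],[0.026,0.094,-0.004,0],[0.026,0.094,-0.004,0],[0.026,0.094,-0.004,0]]]'; python3 -c "
from pile import *
c=snap('wrist','w28.png')
print(dark(c,295,345,125,285,51,45))"; python3 d.py 502 246 37 91
```

```text
t: 40.28
position: [503.1, 247.3, 124.1]
tcp_rot: [[-0.017, 0.004, -1.0], [1.0, 0.001, -0.017], [0.001, -1.0, -0.004]]
force: [0.8, -0.7, 0.4]
gripper_width: 50.1
((308, 136, 19, 142), ((502.37640380859375, 246.88905334472656), (105.35211181640625, 12.513412475585938), 1.0745524168014526))
t 40.33 pos [502.9 247.3 124. ] yaw 90.97 w 50.2 F [0.6 0.4 0.2]
rows: [-0.0014  0.087   0.0012] turn -0.03
```

View pics/w28.png

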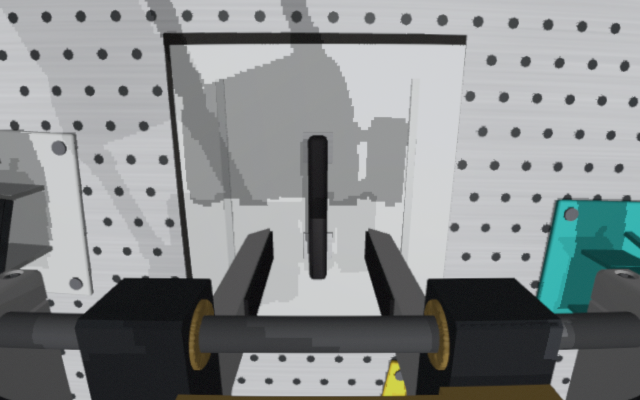

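```bash
python3 -m crank '[[[-0.001,0.05,0.001,0],[-0.001,0.085,0.001,0],[-0.001,0.087,0.001,0],[-0.001,0.087,0.001,0]]]'; python3 -m crank '[[[0,0,0,0],[0,0,0,0],[0,0,0,0],[0,0,0,0]]]' 0 45; python3 -m crank '[[[0,-0.02,0,0],[0,-0.05,0,0],[0,-0.09,0,0],[0,-0.13,0,0],[0,-0.17,0,0],[0,-0.19,0,0],[0,-0.19,0,0]]]';python3 d.py 509.3 -243 226 81.55; python3 -c "
from h import *
c=snap('wrist','w29.png')"
```

```text
t: 40.83
position: [501.8, 246.6, 36.4]
tcp_rot: [[-0.017, 0.003, -1.0], [1.0, 0.001, -0.017], [0.001, -1.0, -0.003]]
force: [0.7, 0.1, 0.7]
gripper_width: 49.9
t: 41.32
position: [500.6, 246.4, 35.2]
tcp_rot: [[-0.017, 0.0, -1.0], [1.0, 0.0, -0.017], [0.0, -1.0, -0.0]]
force: [-0.6, 0.9, 1.8]
gripper_width: 13.3
t: 42.2
position: [501.0, 246.4, 225.8]
tcp_rot: [[-0.018, 0.002, -1.0], [1.0, 0.001, -0.018], [0.001, -1.0, -0.002]]
force: [-0.6, -0.2, -3.5]
gripper_width: 13.3
t 42.2 pos [501.  246.4 225.8] yaw 91.01 w 13.3 F [-0.6 -0.2 -3.5]
rows: [-4.895e-01 -6.000e-04  3.000e-04] turn 9.46
```

View pics/w29.png

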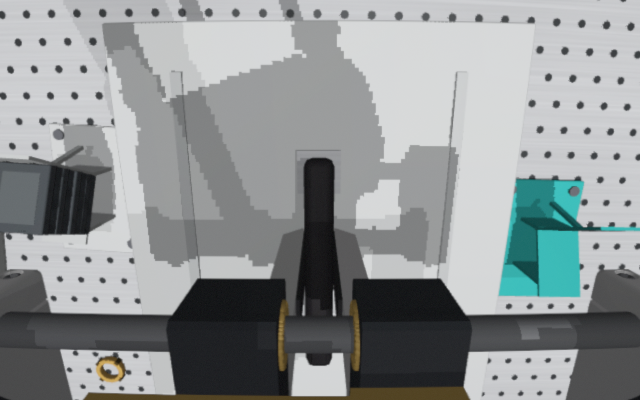

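```bash
python3 -m crank '[[[-0.04,-0.01,0,1],[-0.09,-0.01,0,2],[-0.14,-0.01,0,3],[-0.19,-0.01,0,4],[-0.24,-0.01,0,5],[-0.29,-0.01,0,6],[-0.34,-0.01,0,7],[-0.39,-0.01,0,8]]]'; python3 -m crank '[[[-0.04,0,0,1],[-0.07,0,0,1.46],[-0.09,0,0,1.46],[-0.09,0,0,1.46],[-0.09,0,0,1.46]]]'; python3 d.py 509.5 -242.5 80 81.5
```

```text
t: 43.25
position: [506.0, -144.8, 232.6]
tcp_rot: [[0.122, -0.004, -0.992], [0.992, 0.002, 0.122], [0.001, -1.0, 0.004]]
force: [0.5, -0.4, -2.8]
gripper_width: 13.8
t: 43.88
position: [496.2, -231.8, 234.3]
tcp_rot: [[0.146, -0.001, -0.989], [0.989, 0.002, 0.146], [0.002, -1.0, 0.001]]
force: [-0.2, 0.4, -3.3]
gripper_width: 13.4
t 43.88 pos [ 496.2 -231.8  234.3] yaw 81.58 w 13.4 F [-0.2  0.4 -3.3]
rows: [-0.0089  0.1543 -0.0148] turn 0.08
```

```bash
python3 -m crank '[[[-0.009,0.02,-0.015,0],[-0.009,0.06,-0.015,0],[-0.009,0.1,-0.015,0],[-0.009,0.125,-0.015,0],[-0.009,0.125,-0.015,0],[-0.009,0.125,-0.015,0],[-0.009,0.125,-0.015,0]]]'; python3 d.py 509.5 -242.7 70 81.5;python3 -c "
from h import *
c=snap('wrist','w30.png')
c=snap('side','s4.png');a=c['pixels'][130:320,230:460,::-1]; cv2.imwrite('pics/s4c.png',cv2.resize(a,None,fx=3,fy=3,interpolation=cv2.INTER_CUBIC))"
```

```text
t: 44.75
position: [511.0, -244.7, 111.2]
tcp_rot: [[0.147, 0.003, -0.989], [0.989, -0.002, 0.147], [-0.001, -1.0, -0.003]]
force: [0.4, 0.4, -3.1]
gripper_width: 13.3
t 44.75 pos [ 511.  -244.7  111.2] yaw 81.56 w 13.3 F [ 0.4  0.4 -3.1]
rows: [0.0018 0.0412 0.0019] turn 0.06
```

View pics/w30.png

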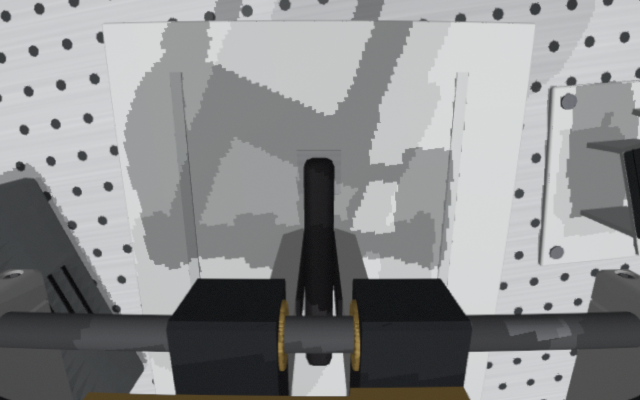

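View pics/s4c.png

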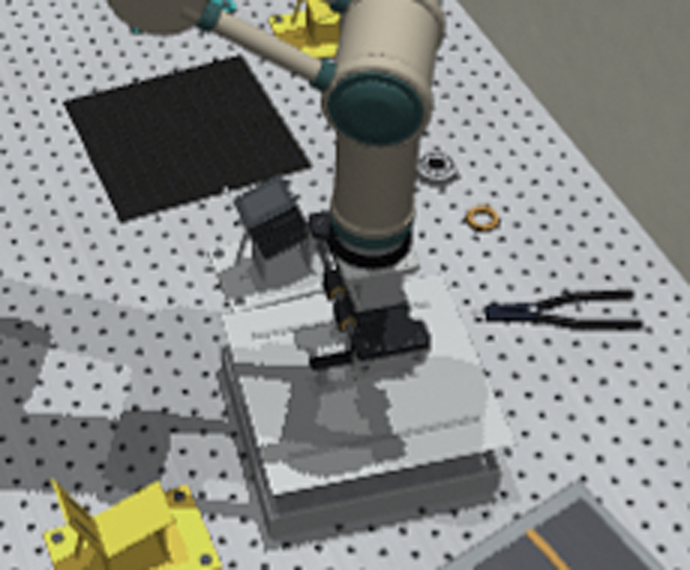

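```bash
python3 -m crank '[[[0.002,0.02,0.002,0],[0.002,0.034,0.002,0],[0.002,0.036,0.002,0],[0.002,0.036,0.002,0],[0.002,0.036,0.002,0]]]'; python3 d.py 509 -242.6 66 81.5
```

```text
t: 45.48
position: [508.7, -242.3, 74.5]
tcp_rot: [[0.147, 0.001, -0.989], [0.989, -0.001, 0.147], [-0.0, -1.0, -0.001]]
force: [-0.3, 0.5, -2.9]
gripper_width: 13.5
t 45.48 pos [ 508.7 -242.3   74.5] yaw 81.54 w 13.5 F [-0.3  0.5 -2.9]
rows: [-0.0003  0.0085 -0.0003] turn 0.04
```

```bash
python3 -m crank '[[[0,0.003,0,0],[0,0.005,0,0],[0,0.007,0,0],[0,0.0085,0,0],[0,0.0095,0,0],[0,0.0095,0,0]]]'; python3 d.py
```

```text
t: 46.22
position: [508.1, -241.9, 64.3]
tcp_rot: [[0.147, -0.0, -0.989], [0.989, 0.0, 0.147], [0.0, -1.0, 0.0]]
force: [0.5, 0.3, -3.3]
gripper_width: 13.9
t 46.23 pos [ 508.1 -241.9   64.3] yaw 81.54 w 13.9 F [ 0.5  0.3 -3.3]
```

```bash
python3 -m crank '[[[0,0.001,0,0],[0,0.002,0,0],[0,0.003,0,0],[0,0.003,0,0]]]'; python3 d.py;  python3 -m crank '[[[0,0,0,0],[0,0,0,0],[0,0,0,0],[0,0,0,0]]]' 0.05 20; python3 -m crank '[[[0,-0.03,0,0],[0,-0.08,0,0],[0,-0.13,0,0],[0,-0.18,0,0],[0,-0.18,0,0]]]';python3 d.py; python3 -c "
from h import *
c=snap('wrist','w31.png')"
```

```text
t: 46.72
position: [508.3, -242.0, 63.2]
tcp_rot: [[0.147, 0.001, -0.989], [0.989, -0.001, 0.147], [-0.0, -1.0, -0.001]]
force: [-3.4, 0.7, 8.3]
gripper_width: 13.6
t 46.73 pos [ 508.3 -242.    63.2] yaw 81.55 w 13.6 F [-3.4  0.7  8.3]
t: 47.22
position: [508.2, -241.9, 61.2]
tcp_rot: [[0.147, -0.0, -0.989], [0.989, 0.0, 0.147], [0.0, -1.0, 0.0]]
force: [-0.7, 0.5, -0.3]
gripper_width: 48.4
t: 47.85
position: [510.3, -243.3, 245.8]
tcp_rot: [[0.147, 0.008, -0.989], [0.989, -0.005, 0.147], [-0.004, -1.0, -0.008]]
force: [-0.3, 1.0, -0.1]
gripper_width: 50.1
t 47.85 pos [ 510.3 -243.3  245.8] yaw 81.54 w 50.1 F [-0.3  1.  -0.1]
```

View pics/w31.png

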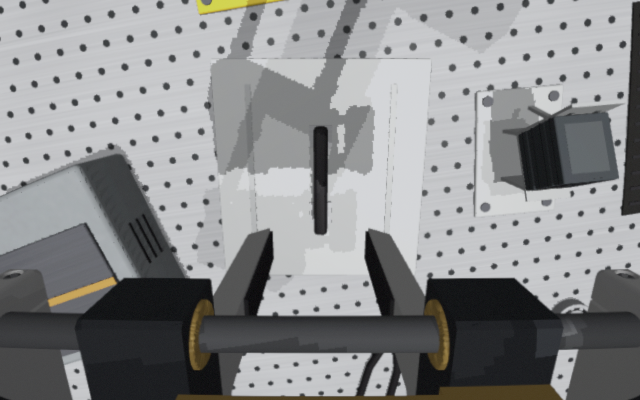

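```bash
python3 -m crank '[[[0.02,-0.05,0.05,0],[0.05,-0.1,0.1,0],[0.1,-0.12,0.15,0],[0.1,-0.12,0.15,0],[0.1,-0.12,0.15,0],[0.1,-0.12,0.15,0]]]'; python3 - <<'E'
from pile import *
for n in['w31','new']:
    c=dict(np.load('pics/w31.npz')) if n=='w31' else snap('wrist','w32.png')
    P=cloud(c); m=(P[...,2]>25)&(P[...,2]<50)&(abs(P[...,0]-511)<140)&(abs(P[...,1]+242)<130); q=P[m]
    A=np.c_[q[:,:2]-[511,-242],np.ones(len(q))];z=q[:,2]
    for _ in range(4):
        k=np.linalg.lstsq(A,z,rcond=None)[0]; r=abs(z-A@k)<3; A=A[r];z=z[r];q=q[r]
    print(n,len(q),'slopes',k[:2].round(4),'z',k[2].round(1),cv2.minAreaRect(q[:,:2].astype(np.float32)))
print(dark(dict(np.load('pics/w31.npz')),300,340,115,240,79,45))
top(c,52)
E
python3 d.py; python3 -c "
from h import *
c=snap('side','s5.png');a=c['pixels'][130:320,230:460,::-1]; cv2.imwrite('pics/s5c.png',cv2.resize(a,None,fx=3,fy=3,interpolation=cv2.INTER_CUBIC))
snap('top','t5.png')"
```

```text
t: 48.65
position: [374.6, -121.2, 359.8]
tcp_rot: [[0.147, -0.002, -0.989], [0.989, 0.001, 0.147], [0.0, -1.0, 0.002]]
force: [-0.1, 0.5, -0.1]
gripper_width: 49.9
w31 39731 slopes [0.0005 0.0004] z 38.4 ((512.5526123046875, -242.22547912597656), (225.20120239257812, 240.38430786132812), 81.55542755126953)
new 14894 slopes [-0.0011  0.0011] z 38.3 ((499.38604736328125, -240.82398986816406), (224.29037475585938, 214.5623016357422), 81.66748809814453)
((314, 127, 14, 106), ((510.0719299316406, -241.74703979492188), (12.26298999786377, 104.52188873291016), 81.37040710449219))
px [423. 254.] N 589 tilt about y (up +) 0.3 roll 0.1 top z at centre 63.5 x range [ 3.3 57.5] y [-24.4  23.7] ((30.539348602294922, -0.08048629760742188), (55.37508773803711, 48.56748962402344), 0.9048709273338318)
t 48.7 pos [ 374.8 -121.5  359.7] yaw 81.52 w 49.8 F [0.2 0.1 0.4]
```

View pics/s5c.png

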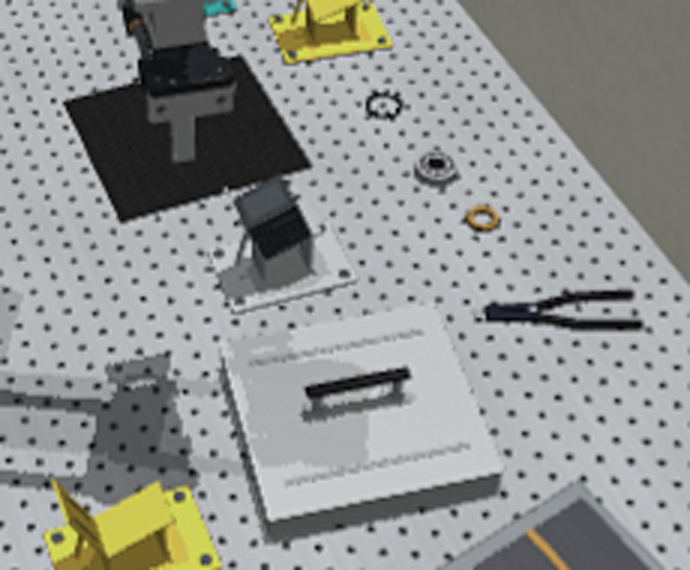

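View pics/w32.png

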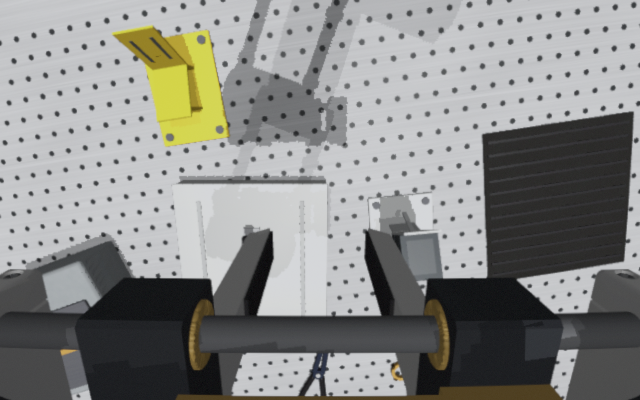

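```bash
python3 -m crank '[[[0,0,0,0],[0,0,0,0],[0,0,0,0],[0,0,0,0]]]'; python3 -c "
from rig import manip
print(manip.close_job())"
```

```text
t: 49.3
position: [374.5, -121.0, 361.4]
tcp_rot: [[0.147, 0.0, -0.989], [0.989, 0.0, 0.147], [0.0, -1.0, -0.0]]
force: [-0.0, -0.2, 0.8]
gripper_width: 50.0
the job is handed in; nothing more can be done
None
```

The job is done and handed in at about 49 s. I laid the lid on the mat and stacked all four gauge cases on the grey rest. Each was tilted flat on the bed and slid back against the backstop. I then put the lid back on the empty box and moved the arm clear.

**Pile:** As each case was placed, it read within 0.1° of flat to the bed. The front edges lined up within about 0.5 mm. The centres read 0.5–2.3 mm off the bed's middle line, inside the 8 mm allowed. The last, more distant view still showed the top case in place at 0.3°.

**Lid:** It is level within about 0.1°, at the same height as at the start, and about 1 mm from where it originally sat.

**Other things:** The bearing, nut, cage and pliers look undisturbed in the last side view; I did not measure their positions again.

**Disagreements:**
- The wrist depth reads about 0.6 mm low.
- Its estimates of the box and lid centre differ by about 2 mm.
- In the wrist view before closing, the box rim scaled about 1.5% small. I therefore put the lid back at the pose it was picked from, not at that measurement.
- Two of the intermediate pile fits wrongly took in the dark fingers. I redid one with a narrower window and the other from the view after letting go. Both were then flat.

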